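Load the curing unit with the middle-size tins

TASK

Get the curing unit ready to run: push its bifold guard at the fold until it is folded right away to the side, then draw the drawer fully out. Move the large tin left in the drawer into the black dish, and stand every middle-size (42 mm) tin from the bench upright on the drawer floor, leaving the smaller and larger tins and everything else where they are. Then push the drawer fully home and only after that shut the guard fully; the drawer may never pass through a guard that is not folded away.

Things in the scene. Friction and masses are not known exactly. Their poses are not given: they have to be found in the camera images.
- curer: Fixed bench unit, turned a few degrees: base 12 mm thick, 345 deep, 300 wide, side walls 12 mm thick and 75 high; grey hood from 170 to 335 mm behind the track line, underside 72 and top 105 mm over the bench. Origin: on the bench, middle of the guard's track line at its front; +x into the unit (away from the robot), +y left.
- guard (a joint): Bifold guard at the unit's front: two upright panels, each 135 mm long, 10 thick, from 16 to 76 mm over the bench. The first turns on guard_pivot, the second hangs on the fold pin, its free edge runs in the track; both move together, the fold goes into the unit. 0 rad = shut, 1.25 = stop, collapsed at the left wall. First panel's angle to the track: 0.15 + value. Moves easily, stays where left.
- guard_pivot (a point): Fixed pivot of the guard, left end of the track, 100 mm over the bench. The fold pin runs on a circle of radius 135 mm about it; seen from above, counter-clockwise opens the guard.
- fold_pin (a point): Top end of the steel pin on the guard's fold hinge: upright round pin 14 mm in diameter that stands 24 mm clear above the panels, its top at 100 mm over the bench; can be pushed or caged between the fingers from above.
- guard_edge (a point): Top of the second panel's free edge, 76 mm over the bench; runs along the track, to the right end when shut.
- drawer (a joint): Shallow aluminium drawer of the unit, slides straight out towards the robot (the unit's -x): 0 = home under the hood, 0.17 m = fully out at its stop. Needs 1.5 N, stays where left. It passes through the doorway only when the guard is folded away.
- drawer_in (a point): Centre of the drawer's inner floor, 20 mm over the bench; x, y along the unit's. Inner floor 140 mm (x) by 150 mm (y), walls 5 mm thick, rim 12 mm above the floor. The drawer lies right of the unit's middle.
- drawer_post (a point): Top of the drawer's pull: black upright round post 18 mm in diameter in front of the drawer, 97 mm before the floor's centre, free between 32 and 86 mm over the bench (this point at 86 mm).
- stray: Stray large tin, starts inside the drawer: plain round aluminium tin with lid, 52 mm diameter, 30 mm tall, standing upright; origin at the centre of its underside, z up, about 90 g
- dish: Black square dish fixed to the bench, 120 by 120 mm outside, walls 4 mm thick, 15 mm high; origin at the centre of its underside.
- dish_in (a point): Centre of the dish's inner floor, 5 mm over the bench.
- ink_jar: Bystander: ink jar 64 mm in diameter, 75 mm tall; origin at the centre of its underside.
- tape_roll: Bystander: roll of tape lying flat, 90 mm in diameter, 25 mm high; origin at the centre of its underside.
- squeegee: Bystander: wooden squeegee lying on the bench, 200 mm long, 36 mm wide, 24 mm high; origin under its middle.
- tin_m1: Middle-size tin, on the bench (may be absent): plain round aluminium tin with lid, 42 mm diameter, 30 mm tall, standing upright; origin at the centre of its underside, z up, about 60 g
- tin_m2: Middle-size tin, on the bench (may be absent): plain round aluminium tin with lid, 42 mm diameter, 30 mm tall, standing upright; origin at the centre of its underside, z up, about 60 g
- tin_m3: Middle-size tin, on the bench (may be absent): plain round aluminium tin with lid, 42 mm diameter, 30 mm tall, standing upright; origin at the centre of its underside, z up, about 60 g
- tin_m4: Middle-size tin, on the bench (may be absent): plain round aluminium tin with lid, 42 mm diameter, 30 mm tall, standing upright; origin at the centre of its underside, z up, about 60 g
- tin_s1: Small tin on the bench, to be left there: plain round aluminium tin with lid, 32 mm diameter, 30 mm tall, standing upright; origin at the centre of its underside, z up
- tin_s2: Small tin on the bench, to be left there: plain round aluminium tin with lid, 32 mm diameter, 30 mm tall, standing upright; origin at the centre of its underside, z up
- tin_l1: Large tin on the bench, to be left there: plain round aluminium tin with lid, 52 mm diameter, 30 mm tall, standing upright; origin at the centre of its underside, z up

How it is judged:
On the way, in this order (a step that is already met when the one before it is completed fails the run):
1. the guard is folded away (value of joint guard above 1.1 rad), for 0.2 s.
2. the drawer is drawn out (value of joint drawer above 0.15 m and value of joint guard above 1 rad), for 0.2 s.
3. with the drawer out, the large tin stands in the dish and all middle-size tins stand in the drawer (value of joint drawer above 0.12 m and x of tin_m1 in the frame of drawer_in between -0.053 and 0.053 m and y of tin_m1 in the frame of drawer_in between -0.058 and 0.058 m and z of tin_m1 in the frame of drawer_in between -0.006 and 0.006 m and angle between each of tin_m1, tin_m2, tin_m3, tin_m4, stray's own z axis and vertical below 0.15 rad and x of tin_m2 in the frame of drawer_in between -0.053 and 0.053 m and y of tin_m2 in the frame of drawer_in between -0.058 and 0.058 m and z of tin_m2 in the frame of drawer_in between -0.006 and 0.006 m and x of tin_m3 in the frame of drawer_in between -0.053 and 0.053 m and y of tin_m3 in the frame of drawer_in between -0.058 and 0.058 m and z of tin_m3 in the frame of drawer_in between -0.006 and 0.006 m and x of tin_m4 in the frame of drawer_in between -0.053 and 0.053 m and y of tin_m4 in the frame of drawer_in between -0.058 and 0.058 m and z of tin_m4 in the frame of drawer_in between -0.006 and 0.006 m and x of stray in the frame of dish_in between -0.036 and 0.036 m and y of stray in the frame of dish_in between -0.036 and 0.036 m and z of stray in the frame of dish_in between -0.006 and 0.006 m), for 0.2 s.
4. the drawer is home (value of joint drawer below 0.01 m and value of joint guard above 1 rad), for 0.2 s.
5. the guard is shut (value of joint drawer below 0.01 m and value of joint guard below 0.1 rad), for 0.2 s.
At the end, for the whole second after the job is handed in: Drawer home (under 10 mm out), guard shut (under 0.1 rad, some 5 mm short of its post), every middle-size tin present upright on the drawer floor, the stray large tin upright on the dish floor, all at rest; the other tins within 60 mm and the bystanders within 40 mm of where they began (all of step 5 and x of tin_m1 in the frame of drawer_in between -0.053 and 0.053 m and y of tin_m1 in the frame of drawer_in between -0.058 and 0.058 m and z of tin_m1 in the frame of drawer_in between -0.006 and 0.006 m and angle between each of tin_m1, tin_m2, tin_m3, tin_m4, stray's own z axis and vertical below 0.15 rad and x of tin_m2 in the frame of drawer_in between -0.053 and 0.053 m and y of tin_m2 in the frame of drawer_in between -0.058 and 0.058 m and z of tin_m2 in the frame of drawer_in between -0.006 and 0.006 m and x of tin_m3 in the frame of drawer_in between -0.053 and 0.053 m and y of tin_m3 in the frame of drawer_in between -0.058 and 0.058 m and z of tin_m3 in the frame of drawer_in between -0.006 and 0.006 m and x of tin_m4 in the frame of drawer_in between -0.053 and 0.053 m and y of tin_m4 in the frame of drawer_in between -0.058 and 0.058 m and z of tin_m4 in the frame of drawer_in between -0.006 and 0.006 m and x of stray in the frame of dish_in between -0.036 and 0.036 m and y of stray in the frame of dish_in between -0.036 and 0.036 m and z of stray in the frame of dish_in between -0.006 and 0.006 m and linear speed of each of tin_m1, tin_m2, tin_m3, tin_m4, stray below 0.02 m/s and distance of each of tin_s1, tin_s2, tin_l1 from where it was at the start of the episode below 0.06 m and distance of each of ink_jar, tape_roll, squeegee from where it was at the start of the episode below 0.04 m); the robot touches nothing.
It fails at once if the drawer passes the doorway while the guard is not folded away (value of joint drawer above 0.06 m and value of joint guard below 0.9 rad).
It fails at once if a bystander is knocked away (distance of any of ink_jar, tape_roll, squeegee from where it was at the start of the episode above 0.06 m).
Of tin_m1, tin_m2, tin_m3, tin_m4 only 2 to 4 are there at a start; the rules pass over those that are not, and their reading is None.
At some moment in a run one of tin_m1, tin_m2, tin_m3, tin_m4 may be knocked a few centimetres aside while the robot is not near it.
Once in a run the grip may slacken for a moment while it holds something.
It also fails if it takes over 210 s, if anything falls off the work surface, if the arm or the gripper's body presses on something with over 40 N, if the wrist force passes 120 N, or if a joint passes its speed limit or range.

ROBOT

A 6-joint arm with a two-finger parallel gripper is mounted at the origin on the work surface. World frame = base frame: x ahead of the robot, y to its left, z up, the work surface at z = 0. Lengths are in m, angles in rad, forces in N, time in s.
With the tool pointing down it reaches from about 0.425 to 0.95 m from the base axis. Payload 3.5 kg.
Tool frame: the origin (TCP) lies on the front face of the gripper's body, between the roots of the fingers; the fingertips stand 73 mm ahead of it and the grasp point (between the pads) lies 54 mm ahead of it; y points along the fingers, z is the direction in which the jaws open and shut, and the axes are right-handed (so a half turn about y gives the same grasp; the last joint's range is limited). The gripper opens to 85 mm and grips with 20 to 120 N. Pads are 22 mm wide; open, the fingers measure 114 mm over their backs; the gripper's body (76 mm by 85 mm) begins 54 mm behind the grasp point. The pads swing forward as they close: fully open they stand 13 mm farther back than shut.
Start: joints at [-1.458, 0.286, 1.577, -0, 1.279, -0.15], TCP at [0.175, -0.652, 0.304] pointing down, gripper open.
Joint ranges: [-2.77, 2.77], [-0.9, 2.22], [0.21, 2.48], [-1.53, 4.67], [0.24, 2.81], [-2.84, 2.84]. Speed limits (rad/s): [2.79, 2.79, 3.14, 3.14, 3.14, 3.14].

INTERFACE

Orientations are given as a unit quaternion [x, y, z, w].
In Python, from plant import observe, imaging, order gives the robot as it stands.
- The arm moves only by the tool send_rows, never from a script. Its argument "series" is a list of rows, each a list of 4 numbers: the shift along the tool's x, y, z in m, then the turn about the tool's y in degrees. In form: [[dx, dy, dz, turn], ...]. A call has 1 to 12 rows; each row is the pose to reach, as a shift and turn from the pose commanded when the call began, along the tool's axes at that moment; what a row does not reach only later rows make up. A row lasts 1/10 s, in which the tool goes at most 50 mm and 8.59 degrees, less where a joint would pass 70% of its speed; a pose out of reach is approached as far as the arm can. A call with a gripper value outside its range is refused whole. "grip" is the finger opening in m, from 0 to 0.0854, set as the call begins (left out, the last holds). The fingers move at their own pace and stop on an object; the grip force is fixed at half the most. Time passes only in rows, so rows that repeat a pose let the fingers close. It gives the time, the measured TCP pose, the force and the opening at its end, in the units of the state.
- observe(): the state, without advancing time (a new reading comes with each control period).
- imaging.snapshot(name): name is "scene" or "top" or "wrist"; returns a dict with "frame" (400x640x3 uint8, red, green, blue), "range_z" (400x640 float32, m along the optical axis (not along the pixel's ray), 0 where there is no reading), "fx", "fy", "cx", "cy" (pixels), "dist_coeffs" ([k1, k2, p1, p2, k3] as OpenCV has them; the pictures are not rectified), "T" (4x4, takes a point from camera to world coordinates); the wrist camera has in their place "hand_eye" (4x4, takes a point from camera to tool coordinates, whose origin is the TCP and whose axes are the tool frame's). Camera axes: x right, y up, looking along -z (the intrinsics and any distortion apply to the point x, -y, -z); pixel columns grow to the right and rows downward; lengths in m; the calibration is good to about 2 mm. A picture is of the moment at which its call begins: read the wrist's pose just before it.
- order.close_job(): hands the job in, once; it reports no verdict.
The state is a dict: "t": time; "joint_positions": joint angles; "joint_vel": joint speeds; "tau": joint torques, N m; "eef_pos": TCP position; "eef_rot": TCP orientation; "ft_force": force on the tool from outside, world axes, zero at the start; "ft_torque": the same for the moment, N m; "grip_width": opening from 0.0 (shut) to 1.0 (fully open).
Only numpy, scipy, OpenCV 4.12 (cv2) and the standard library are available. Lean on these libraries where they do the work, as an engineer would, in place of code of your own. Each camera call takes 0.05 s, during which the arm holds its last target. There are 200 camera calls.

## Working session

There is one attempt and no reset: what is moved stays moved. The work goes in short steps, Python scripts to look and compute and a tool call to move; the robot and the scene stay as the last step left them, time stands still between calls to the robot, and variables do not carry over. Pictures are saved under pics/ and viewed, about 12 in all and at most 16, crops included, and the job is handed in when it is done.

Besides the shell and the picture viewer there is one more tool, called as name([rows], argument=value, ...), one row to a line, values as JSON. send_rows: Moves the arm, as the interface text tells. Its arguments: {"type":"object","properties":{"series":{"type":"array","items":{"type":"array","items":{"type":"number"}}},"grip":{"type":"number"}},"required":["series"]}

```bash
ls; mkdir -p pics; python3 - <<'E'
from plant import observe, imaging
import cv2,numpy as np,pickle
s=observe(); print(s)
for n in ("top","scene"):
    d=imaging.snapshot(n); pickle.dump(d,open(f"{n}0.pkl","wb"))
    cv2.imwrite(f"pics/{n}0.png",d["frame"][:,:,::-1])
    print(n,d["fx"],d["fy"],d["cx"],d["cy"],d["dist_coeffs"],np.round(d["T"],4).tolist(),(d["range_z"]>0).mean())
E
```

```text
pics
{'t': 0.0, 'joint_positions': array([-1.45796349e+00,  2.87174372e-01,  1.57821053e+00,  3.54293959e-06,
        1.27856156e+00, -1.49994945e-01]), 'joint_vel': array([-0.00124353, -0.00082885,  0.0002375 , -0.00111529,  0.00125202,
        0.00016618]), 'tau': array([-1.20991659e-03, -4.05977476e+01, -2.92629129e+01, -2.32163411e-04,
        5.80382664e-03,  8.83711749e-06]), 'eef_pos': array([ 0.1753496 , -0.65131586,  0.302523  ]), 'eef_rot': array([-0.09263934,  0.70184142, -0.70017737,  0.09267266]), 'ft_force': array([-0.16986219,  0.71618955,  0.96741381]), 'ft_torque': array([-0.03118313,  0.0114884 , -0.01411996]), 'grip_width': 1.0033112815329386}
top 378.5896296295686 378.5896296295686 322.9247541245555 201.46233910142456 [-0.0788617  0.         0.         0.         0.       ] [[-0.003, 0.9911, -0.1328, 0.431], [-0.9995, 0.0013, 0.0324, 0.0046], [0.0323, 0.1328, 0.9906, 1.0515], [0.0, 0.0, 0.0, 1.0]] 0.99593359375
scene 432.3673839717738 432.3673839717738 321.60899058715654 202.04865532175273 [0.03246114 0.         0.         0.         0.        ] [[0.8259, -0.4549, 0.3331, 1.0059], [0.5636, 0.6828, -0.4649, -0.6313], [-0.016, 0.5717, 0.8203, 1.1544], [0.0, 0.0, 0.0, 1.0]] 0.996078125
```

View pics/top0.png

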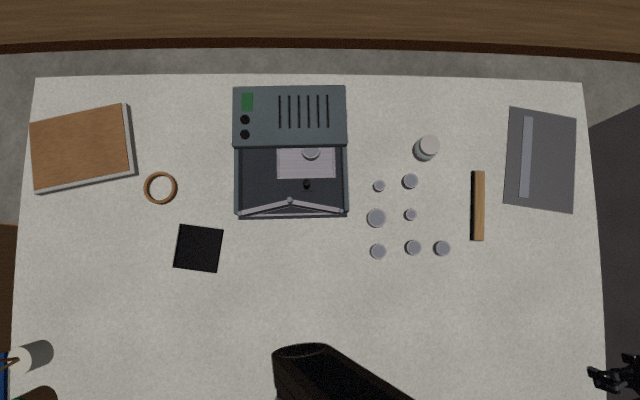

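View pics/scene0.png

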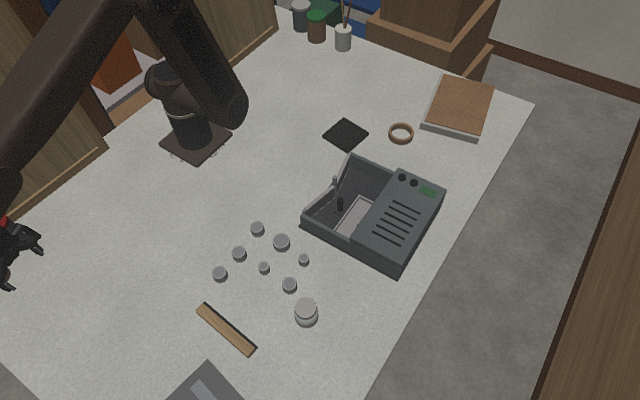

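The top view shows the unit at the centre, with the stray tin at (311,152), the post at (307,184), the fold pin at (290,200) and the dish at (198,248). There are 7 tins at x 376–442, y 181–251, with the jar at (428,148) and the squeegee at (478,205). The scene view agrees. Next I'll measure them.

```bash
cat > h.py <<'E'
import cv2,numpy as np
from scipy.spatial.transform import Rotation as R
def K(d): return np.array([[d["fx"],0,d["cx"]],[0,d["fy"],d["cy"]],[0,0,1.]])
def rays(d,px):
    p=cv2.undistortPoints(np.float64(px).reshape(-1,1,2),K(d),np.array(d["dist_coeffs"],float)).reshape(-1,2)
    return np.c_[p[:,0],-p[:,1],-np.ones(len(p))]
def onplane(d,T,px,z):
    r=rays(d,px)@T[:3,:3].T; o=T[:3,3]
    return o+r*((z-o[2])/r[:,2])[:,None]
def cloud(d,T):
    h,w=d["range_z"].shape; u,v=np.meshgrid(np.arange(w),np.arange(h))
    r=rays(d,np.c_[u.ravel(),v.ravel()]); P=r*d["range_z"].reshape(-1,1)
    return (P@T[:3,:3].T+T[:3,3]).reshape(h,w,3)
def Ttool(s):
    T=np.eye(4); T[:3,:3]=R.from_quat(s["eef_rot"]).as_matrix(); T[:3,3]=s["eef_pos"]; return T
def wristT(s,d): return Ttool(s)@np.array(d["hand_eye"])
def fromtool(s,p):  # world point -> tool axes shift
    return Ttool(s)[:3,:3].T@(np.array(p)-s["eef_pos"])
E
python3 - <<'E'
from h import *; import pickle
d=pickle.load(open("top0.pkl","rb")); T=d["T"]; C=cloud(d,T); Z=C[...,2]
print("bench z",np.median(Z[260:330,420:470]), Z[260:330,420:470].std())
m=((Z>0.018)&(Z<0.045)).astype(np.uint8); m[:,:355]=0; m[:,460:]=0; m[:165]=0; m[270:]=0
n,l,st,ce=cv2.connectedComponentsWithStats(m)
for i in range(1,n):
    if st[i,4]<30: continue
    cs,_=cv2.findContours((l==i).astype(np.uint8),0,2)
    (c,r)=cv2.minEnclosingCircle(cs[0])
    print("tin px",ce[i].round(1),"area",st[i,4],"pos",onplane(d,T,ce[i],0.03)[0].round(4),"diam from area mm",round(2*np.sqrt(st[i,4]/np.pi)/378.6*1015,1),"z",np.median(Z[l==i]).round(4))
m=((Z>0.096)&(Z<0.115)); m[:,:225]=0;m[:,355:]=0;m[:80]=0;m[160:]=0
n,l,st,ce=cv2.connectedComponentsWithStats(m.astype(np.uint8)); i=1+st[1:,4].argmax()
q=onplane(d,T,np.argwhere(l==i)[:,::-1],0.105)[:,:2]
rc=cv2.minAreaRect(np.float32(q)); print("hood",rc, cv2.boxPoints(rc).round(4).tolist())
for nm,box,lo,hi in (("pin",(190,225,280,300),.085,.11),("post",(170,200,295,320),.06,.1),("dish",(210,290,160,240),.008,.02),("jar",(125,170,405,450),.06,.09),("guard",(190,225,230,352),.066,.085),("tape",(160,215,135,190),.015,.04)):
    a,b,c,e=box; mm=np.zeros_like(m); mm[a:b,c:e]=(Z[a:b,c:e]>lo)&(Z[a:b,c:e]<hi)
    p=C[mm]; 
    if len(p): print(nm,len(p),p.mean(0).round(4),p.min(0).round(4),p.max(0).round(4))
g=d["frame"].max(2); mm=np.zeros_like(g); mm[215:285,165:235]=(g[215:285,165:235]<60)
q=onplane(d,T,np.argwhere(mm)[:,::-1],0.012)[:,:2]; print("dish",cv2.minAreaRect(np.float32(q)))
cv2.imwrite("pics/crop.png",cv2.resize(d["frame"][80:230,225:460,::-1],None,fx=3.4,fy=3.4,interpolation=cv2.INTER_CUBIC))
E
```

```text
bench z 0.00035769365233373485 0.05614016435266443
tin px [409.8 180.5] area 192 pos [ 0.6271 -0.2704  0.03  ] diam from area mm 41.9 z 0.0308
tin px [378.6 185.3] area 116 pos [ 0.6132 -0.1825  0.03  ] diam from area mm 32.6 z 0.0299
tin px [375.9 217.6] area 291 pos [ 0.5238 -0.1732  0.03  ] diam from area mm 51.6 z 0.0305
tin px [410.3 214.2] area 118 pos [ 0.5329 -0.2686  0.03  ] diam from area mm 32.9 z 0.03
tin px [413.1 247.3] area 200 pos [ 0.4426 -0.2735  0.03  ] diam from area mm 42.8 z 0.0306
tin px [442. 248.] area 187 pos [ 0.4401 -0.3541  0.03  ] diam from area mm 41.4 z 0.0302
tin px [377.6 251.2] area 200 pos [ 0.4328 -0.1759  0.03  ] diam from area mm 42.8 z 0.0305
hood ((0.7856138348579407, 0.06180310249328613), (0.1674385517835617, 0.2980928122997284), 1.5077669620513916) [[0.6980000138282776, 0.2085999995470047], [0.7057999968528748, -0.08940000087022781], [0.873199999332428, -0.08500000089406967], [0.8654000163078308, 0.21299999952316284]]
pin 7 [0.5569 0.0576 0.0984] [0.5559 0.054  0.0866] [0.5589 0.0615 0.1087]
post 43 [0.6092 0.0174 0.0828] [0.6019 0.009  0.0604] [0.62   0.0246 0.0897]
dish 435 [0.4424 0.3136 0.0131] [0.3775 0.2009 0.008 ] [0.5298 0.3786 0.0197]
jar 330 [ 0.7168 -0.3144  0.0748] [ 0.6921 -0.3436  0.0601] [ 0.7452 -0.2889  0.0802]
guard 720 [0.5524 0.0619 0.0771] [ 0.5261 -0.0931  0.0661] [0.5936 0.2045 0.0839]
tape 380 [0.6095 0.4251 0.0238] [0.5638 0.3789 0.0152] [0.6715 0.4978 0.0304]
dish ((0.4423984885215759, 0.3121345043182373), (0.12217272073030472, 0.11856203526258469), 82.39856719970703)
```

View pics/crop.png

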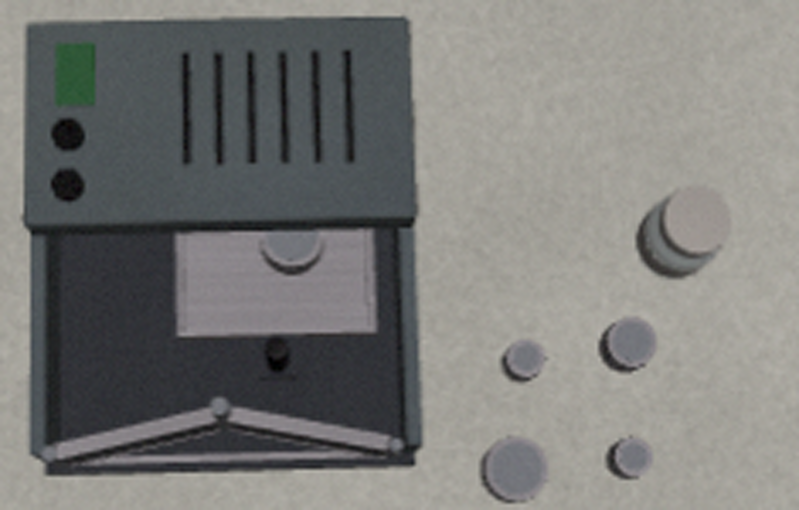

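```bash
cat >> h.py <<'E'
U0=np.array([0.533,0.055]); PSI=np.radians(1.5)
EX=np.array([np.cos(PSI),np.sin(PSI)]); EY=np.array([-EX[1],EX[0]])
def u2w(x,y): return U0+x*EX+y*EY
def w2u(p): p=np.array(p)[:2]-U0; return np.array([p@EX,p@EY])
def go(s,xy,z,jaw=None):
    """print shift to TCP (xy,z); jaw = world yaw (deg) of the jaw axis, modulo 180"""
    T=Ttool(s); v=T[:3,:3].T@(np.r_[np.array(xy)[:2],z]-s["eef_pos"])
    j=np.degrees(np.arctan2(T[1,2],T[0,2])); t=0
    if jaw is not None:
        t=-((jaw-j+90)%180-90)   # turn about tool y (down) = clockwise from above
    print("shift mm",(v*1000).round(1),"turn",round(t,1),"| jaw now",round(j,1),"q1,q6",s["joint_positions"][[0,5]].round(2),"tilt",np.round(T[:3,1],3))
E
python3 - <<'E'
from h import *; import pickle; from plant import observe
d=pickle.load(open("top0.pkl","rb")); T=d["T"]
for n,px,z in (("pin",(290,200),.1),("pivot",(238.2,213.2),.1),("edge",(341.2,210.9),.076),("post",(225+277/3.4,80+343/3.4),.086),("stray",(225+292/3.4,80+240/3.4),.05)):
    p=onplane(d,T,px,z)[0]; print(n,p.round(4),"unit",w2u(p).round(4))
s=observe(); pin=onplane(d,T,(290,200),.1)[0]
go(s,pin,0.22,52)
E
```

```text
pin [0.5622 0.0569 0.1   ] unit [0.0292 0.0011]
pivot [0.5285 0.187  0.1   ] unit [-0.0011  0.1321]
edge [ 0.5371 -0.0748  0.076 ] unit [ 0.0007 -0.1298]
post [0.6142 0.0155 0.086 ] unit [ 0.0801 -0.0416]
stray [0.7049 0.0042 0.05  ] unit [ 0.1705 -0.0553]
shift mm [-557.5   84.1 -583.3] turn 53.1 | jaw now -74.9 q1,q6 [-1.46 -0.15] tilt [-0.     0.002 -1.   ]
```

```bash
python3 - <<'E'
t=open('h.py').read()
t=t.replace("t=-((jaw-j+90)%180-90)   #","a=np.degrees(np.arctan2(xy[1],xy[0])); jaw=a+((jaw-a+90)%180-90); t=j-jaw   #")
open('h.py','w').write(t)
E
python3 -c "
from h import *; from plant import observe
go(observe(),(0.562,0.057),0.25,52)"
```

```text
shift mm [-557.4   54.1 -583.5] turn -126.9 | jaw now -74.9 q1,q6 [-1.46 -0.15] tilt [-0.     0.002 -1.   ]
```

send_rows([
  [-557,50,-583,-127],
  [-557,50,-583,-127],
  [-557,50,-583,-127],
  [-557,50,-583,-127],
  [-557,50,-583,-127],
  [-557,50,-583,-127],
  [-557,50,-583,-127],
  [-557,50,-583,-127],
  [-557,50,-583,-127],
  [-557,50,-583,-127],
  [-557,50,-583,-127],
  [-557,50,-583,-127],
], grip=0.03)

```text
t: 1.3
eef_pos: [0.4627, -0.1241, 0.2665]
eef_rot: [0.608, -0.361, 0.361, -0.608]
ft_force: [0.5, 0.4, 0.1]
grip_width: 0.353
```

```bash
python3 -c "
from h import *; from plant import observe
s=observe(); print(s['eef_pos'],s['grip_width']); go(s,(0.562,0.057),0.25,52)"
```

```text
[ 0.46272353 -0.12410147  0.26650889] 0.3527492295796767
shift mm [-111.7   16.5  173.7] turn -23.5 | jaw now 28.5 q1,q6 [-0.47 -0.97] tilt [ 0. -0. -1.]
```

The units are metres. I wrote that row in millimetres, and the per-row cap kept it safe because the direction was right. I'll use metres from here.

send_rows([
  [-0.112,0.016,0.174,-23.5],
  [-0.112,0.016,0.174,-23.5],
  [-0.112,0.016,0.174,-23.5],
  [-0.112,0.016,0.174,-23.5],
  [-0.112,0.016,0.174,-23.5],
  [-0.112,0.016,0.174,-23.5],
  [-0.112,0.016,0.174,-23.5],
])

```text
t: 2.0
eef_pos: [0.5623, 0.0541, 0.2503]
eef_rot: [0.668, -0.232, 0.232, -0.668]
ft_force: [-0.9, -1.2, 0.0]
grip_width: 0.349
```

```bash
python3 - <<'E'
from h import *; from plant import observe,imaging; import pickle
s=observe(); d=imaging.snapshot("wrist"); pickle.dump((s,d),open("w1.pkl","wb"))
cv2.imwrite("pics/w1.png",d["frame"][:,:,::-1])
print(s['eef_pos'],s['grip_width'],np.round(d["hand_eye"],3).tolist(),d["fx"]); go(s,(0.562,0.057),0.156,52)
T=wristT(s,d); C=cloud(d,T); Z=C[...,2]
m=(Z>0.088)&(Z<0.108); p=C[m]; k=np.hypot(p[:,0]-.562,p[:,1]-.057)<.03; print(k.sum(),np.median(p[k],0))
P=T[:3,:3].T@(np.array([.562,.057,.1])-T[:3,3]); print("pin expected px",d["fx"]*P[0]/-P[2]+d["cx"],d["fy"]*-P[1]/-P[2]+d["cy"])
E
```

```text
[0.56232263 0.05411363 0.25034104] 0.34866537827395044 [[-0.0, -0.962, -0.272, -0.07], [0.0, 0.272, -0.962, -0.07], [1.0, -0.0, 0.0, 0.0], [0.0, 0.0, 0.0, 1.0]] 356.33898224669394
shift mm [-2.  94.3  2.2] turn -0.3 | jaw now 51.7 q1,q6 [-0.08 -0.99] tilt [-0.001 -0.    -1.   ]
162 [0.55621579 0.0636898  0.09881301]
pin expected px 321.5247034596855 206.89093066383816
```

View pics/w1.png

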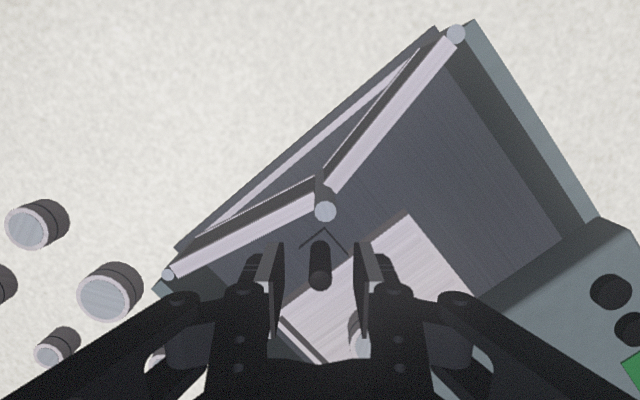

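The pin top is at (325,211), pivot (456,34), post top (320,282), panel edge pin (168,274).

```bash
python3 - <<'E'
from h import *; import pickle; from plant import observe
s,d=pickle.load(open("w1.pkl","rb")); T=wristT(s,d)
for n,px,z in (("pin",(325,211),.1),("pivot",(456,34),.1),("edge",(168,274),.076),("post",(320,282),.086)):
    p=onplane(d,T,px,z)[0]; print(n,p.round(4),"unit",w2u(p).round(4))
pin=onplane(d,T,(325,211),.1)[0]; piv=np.array([.5285,.187])
P2=onplane(d,T,(456,34),.1)[0]
print(np.linalg.norm(pin[:2]-P2[:2]))
s=observe(); go(s,pin,0.156)
E
```

```text
pin [0.5656 0.057  0.1   ] unit [0.0326 0.0012]
pivot [0.5282 0.182  0.1   ] unit [-0.0015  0.1271]
edge [ 0.5374 -0.0729  0.076 ] unit [ 0.0011 -0.128 ]
post [0.6101 0.0179 0.086 ] unit [ 0.0761 -0.0391]
0.13040998323249445
shift mm [ 0.5 94.6  4.8] turn 0 | jaw now 51.6 q1,q6 [-0.08 -0.99] tilt [-0.001 -0.    -1.   ]
```

send_rows([
  [0.0,0.0,0.004,0],
  [0.0,0.047,0.004,0],
  [0.0,0.094,0.004,0],
  [0.0,0.094,0.004,0],
  [0.0,0.094,0.004,0],
])

```text
t: 2.55
eef_pos: [0.5651, 0.0571, 0.1569]
eef_rot: [0.668, -0.233, 0.232, -0.668]
ft_force: [1.0, -0.8, -0.3]
grip_width: 0.35
```

```bash
python3 - <<'E'
from h import *; from plant import observe
s=observe(); print(s['eef_pos'],s['ft_force'],s['grip_width']); piv=u2w(-0.001,0.1315); c0=w2u(s['eef_pos'])
print(c0)
for a in np.linspace(0.34,1.43,11):
    p=piv+.135*(np.sin(a)*EX-np.cos(a)*EY); print(fromtool(s,np.r_[p,.156]).round(3).tolist())
E
```

```text
[0.56508117 0.05710628 0.15691157] [ 0.97470617 -0.76425699 -0.27967176] 0.34969551476047195
[0.03212532 0.00126577]
[0.007, 0.001, 0.01]
[0.014, 0.001, 0.023]
[0.019, 0.001, 0.037]
[0.023, 0.001, 0.051]
[0.025, 0.001, 0.065]
[0.026, 0.001, 0.08]
[0.025, 0.001, 0.095]
[0.023, 0.001, 0.109]
[0.018, 0.001, 0.123]
[0.013, 0.001, 0.137]
[0.006, 0.001, 0.15]
```

send_rows([
  [0.007,0,0.01,0],
  [0.014,0,0.023,0],
  [0.019,0,0.037,0],
  [0.023,0,0.051,0],
  [0.025,0,0.065,0],
  [0.026,0,0.08,0],
  [0.025,0,0.095,0],
  [0.023,0,0.109,0],
  [0.018,0,0.123,0],
  [0.013,0,0.137,0],
  [0.006,0,0.15,0],
  [0.006,0,0.15,0],
])

```text
t: 3.75
eef_pos: [0.6629, 0.1743, 0.1567]
eef_rot: [-0.668, 0.231, -0.231, 0.669]
ft_force: [0.9, 0.3, 0.6]
grip_width: 0.352
```

```bash
python3 - <<'E'
from h import *; from plant import observe,imaging; import pickle
s=observe(); d=imaging.snapshot("wrist"); pickle.dump((s,d),open("w2.pkl","wb"))
cv2.imwrite("pics/w2.png",d["frame"][:,:,::-1])
print(s['eef_pos'],s['ft_force'],w2u(s['eef_pos']))
E
```

```text
[0.66291077 0.17425304 0.15669183] [0.85471859 0.3296581  0.59981878] [0.13298794 0.11581151]
```

View pics/w2.png

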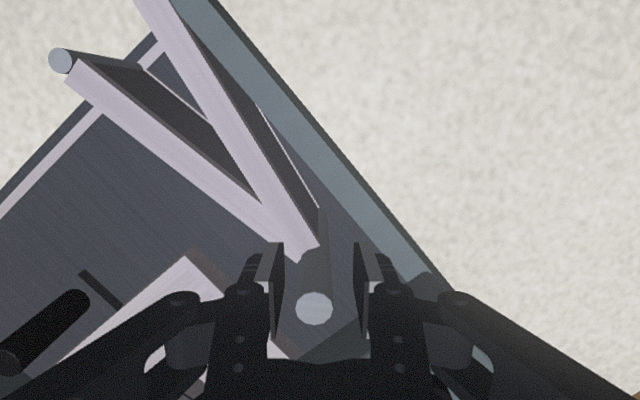

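The guard is mostly folded. The pin is at (314,308) between the fingers and the panel edge at (60,61).

```bash
python3 - <<'E'
from h import *; import pickle
s,d=pickle.load(open("w2.pkl","rb")); T=wristT(s,d)
p=w2u(onplane(d,T,(314,308),.1)[0]); e=w2u(onplane(d,T,(60,61),.076)[0]); print("pin",p,"edge",e)
v=p-np.array([-.001,.1315]); print("a",np.arctan2(v[0],-v[1]),np.linalg.norm(v)); print("a from edge", np.arccos((.1315-e[1])/.27))
q=np.array([-.001,.1315])+.135*np.array([np.sin(1.4),-np.cos(1.4)]); print("stop pin",q)
print(fromtool(s,np.r_[u2w(.131,.122),.1567]))
E
```

```text
pin [0.14128861 0.1069765 ] edge [0.00051197 0.08984984]
a 1.400122693098968 0.1443864666240817
a from edge 1.4159180424268798
stop pin [0.13203571 0.10855444]
[-5.48190825e-03 -2.13794553e-06  3.49257812e-03]
```

```bash
python3 - <<'E'
from h import *; from plant import observe
s=observe(); go(s,u2w(.078,-.040),.20,1.5)
E
```

```text
shift mm [  56.7  -43.4 -154.1] turn 50.3 | jaw now 51.8 q1,q6 [ 0.11 -0.8 ] tilt [-0.  0. -1.]
```

send_rows([
  [0,-0.043,0,0],
  [0,-0.043,0,0],
  [0.057,-0.043,-0.154,50.3],
  [0.057,-0.043,-0.154,50.3],
  [0.057,-0.043,-0.154,50.3],
  [0.057,-0.043,-0.154,50.3],
  [0.057,-0.043,-0.154,50.3],
  [0.057,-0.043,-0.154,50.3],
  [0.057,-0.043,-0.154,50.3],
  [0.057,-0.043,-0.154,50.3],
  [0.057,-0.043,-0.154,50.3],
], grip=0.05)

```text
t: 4.9
eef_pos: [0.6122, 0.0157, 0.1997]
eef_rot: [-0.506, 0.493, -0.493, 0.507]
ft_force: [-0.1, -0.7, 0.2]
grip_width: 0.585
```

```bash
python3 - <<'E'
from h import *; from plant import observe,imaging; import pickle
s=observe(); d=imaging.snapshot("wrist"); pickle.dump((s,d),open("w3.pkl","wb"))
cv2.imwrite("pics/w3.png",d["frame"][:,:,::-1])
print(s['eef_pos'],s['grip_width'],w2u(s['eef_pos']));go(s,u2w(.078,-.040),.12,1.5)
T=wristT(s,d); P=T[:3,:3].T@(np.r_[u2w(.078,-.04),.086]-T[:3,3]); print("post expected px",d["fx"]*P[0]/-P[2]+d["cx"],d["fy"]*-P[1]/-P[2]+d["cy"])
E
```

```text
[0.61220126 0.01574254 0.19972774] 0.5847350318903302 [ 0.07814648 -0.04131725]
shift mm [-1.3 79.7 -0.1] turn -0.0 | jaw now 1.5 q1,q6 [-0.14 -0.17] tilt [-0.  0. -1.]
post expected px 319.3918805317422 227.28108749539834
```

View pics/w3.png

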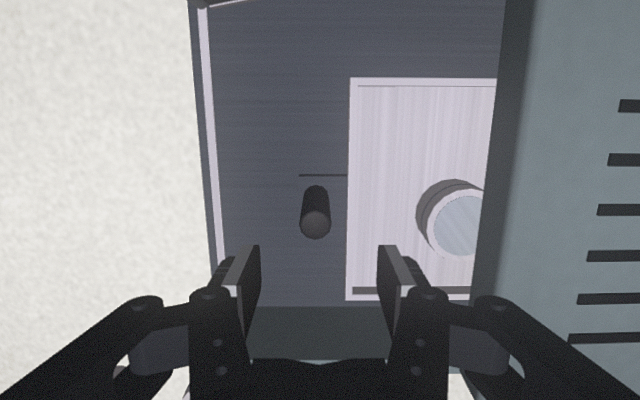

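The post top is at (315,224), a few px from where I expected it. I'll descend and close on it.

send_rows([
  [-0.001,0.04,-0.002,0],
  [-0.001,0.08,-0.002,0],
  [-0.001,0.08,-0.002,0],
  [-0.001,0.08,-0.002,0],
])

```text
t: 5.35
eef_pos: [0.6099, 0.0168, 0.1194]
eef_rot: [0.507, -0.494, 0.493, -0.506]
ft_force: [-0.1, -0.9, 0.6]
grip_width: 0.586
```

send_rows([
  [0,0,0,0],
  [0,0,0,0],
  [0,0,0,0],
  [0,0,0,0],
  [0,0,0,0],
  [0,0,0,0],
  [0,0,0,0],
  [0,0,0,0],
], grip=0.0)

```text
t: 6.15
eef_pos: [0.6117, 0.0164, 0.1227]
eef_rot: [-0.505, 0.493, -0.495, 0.507]
ft_force: [-2.4, 0.5, 6.6]
grip_width: 0.192
```

send_rows([
  [0,0,-0.01,0],
  [0,0,-0.025,0],
  [0,0,-0.04,0],
  [0,0,-0.055,0],
  [0,0,-0.07,0],
  [0,0,-0.085,0],
  [0,0,-0.1,0],
  [0,0,-0.115,0],
  [0,0,-0.13,0],
  [0,0,-0.145,0],
  [0,0,-0.16,0],
  [0,0,-0.165,0],
])

```text
t: 7.35
eef_pos: [0.4478, 0.0121, 0.1227]
eef_rot: [-0.503, 0.491, -0.498, 0.508]
ft_force: [17.4, 2.4, -5.9]
grip_width: 0.193
```

```bash
python3 - <<'E'
from h import *; from plant import observe,imaging; import pickle
s=observe(); d=imaging.snapshot("top"); pickle.dump(d,open("t4.pkl","wb"))
cv2.imwrite("pics/t4.png",cv2.resize(d["frame"][80:280,150:470,::-1],None,fx=2.4,fy=2.4,interpolation=cv2.INTER_CUBIC))
print(s['eef_pos'],s['grip_width'],w2u(s['eef_pos']),s['ft_force'])
E
```

```text
[0.44779878 0.01208469 0.12270595] 0.19271708346422112 [-0.08629542 -0.04067029] [17.37986225  2.36945018 -5.88681322]
```

View pics/t4.png

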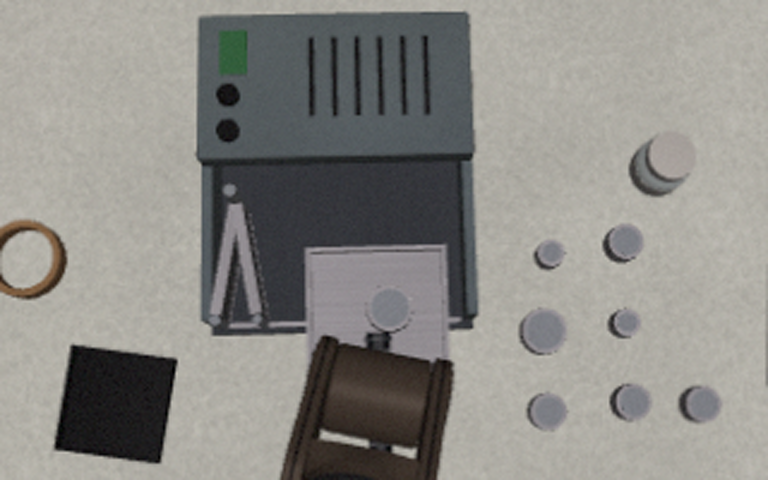

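The guard is folded at the left and the drawer is out. The stray tin is at crop (389,310), the dish at (116,404), and the bench tins haven't moved.

send_rows([
  [0,0,0,0],
  [0,0,0,0],
  [0,0,0,0],
  [0,0,0,0],
  [0,-0.05,0,0],
  [0,-0.1,0,0],
  [0,-0.13,0,0],
  [0,-0.13,0,0],
], grip=0.06)

```text
t: 8.2
eef_pos: [0.4478, 0.0122, 0.2552]
eef_rot: [-0.504, 0.491, -0.497, 0.508]
ft_force: [1.4, -0.6, 0.2]
grip_width: 0.7
```

```bash
python3 - <<'E'
from h import *; from plant import observe; import pickle
s=observe(); d=pickle.load(open("t4.pkl","rb")); T=d["T"]; C=cloud(d,T); Z=C[...,2]
m=np.zeros(Z.shape,np.uint8); m[195:225,290:335]=((Z>.042)&(Z<.058))[195:225,290:335]
n,l,st,ce=cv2.connectedComponentsWithStats(m); i=1+st[1:,4].argmax()
p=onplane(d,T,ce[i],.05)[0]; print("stray",ce[i],st[i,4],p,w2u(p))
f=lambda x,y:(150+x/2.4-.3,80+y/2.4-.3)
for n,c in (("backL",(306,247)),("backR",(447,246))):
    q=onplane(d,T,f(*c),.032)[0]; print(n,w2u(q))
go(s,p,.24,0); go(s,p,.24,90)
print("next z for grasp .107")
E
```

```text
stray [311.54882155 207.96969697] 297 [0.54775072 0.00215312 0.05      ] [ 0.01336229 -0.05321489]
backL [0.08745927 0.0386597 ]
backR [ 0.08483955 -0.12193283]
shift mm [12.5 16.3 99.6] turn 1.4 | jaw now 1.4 q1,q6 [-0.2  -0.22] tilt [ 0.01  -0.002 -1.   ]
shift mm [12.5 16.3 99.6] turn -88.6 | jaw now 1.4 q1,q6 [-0.2  -0.22] tilt [ 0.01  -0.002 -1.   ]
next z for grasp .107
```

send_rows([
  [0.0125,0.0,0.05,1.4],
  [0.0125,0.0,0.0996,1.4],
  [0.0125,0.03,0.0996,1.4],
  [0.0125,0.075,0.0996,1.4],
  [0.0125,0.12,0.0996,1.4],
  [0.0125,0.153,0.0996,1.4],
  [0.0125,0.153,0.0996,1.4],
  [0.0125,0.153,0.0996,1.4],
], grip=0.082)

```text
t: 9.0
eef_pos: [0.5445, 0.0026, 0.0959]
eef_rot: [-0.501, 0.501, -0.499, 0.499]
ft_force: [-0.3, -0.2, 0.5]
grip_width: 0.961
```

send_rows([
  [0,0,0,0],
  [0,0,0,0],
  [0,0,0,0],
  [0,0,0,0],
  [0,0,0,0],
  [0,0,0,0],
  [0,-0.05,0,0],
  [0,-0.1,0,0],
  [0,-0.12,0,0],
  [0,-0.12,0,0],
], grip=0.03)

```text
t: 10.0
eef_pos: [0.5473, 0.0022, 0.2219]
eef_rot: [0.498, -0.497, 0.503, -0.502]
ft_force: [0.9, 0.4, -1.2]
grip_width: 0.591
```

```bash
python3 - <<'E'
from h import *; from plant import observe
s=observe(); print(s['eef_pos'],s['grip_width']); go(s,(.4424,.3125),.22,0); go(s,(.4424,.3125),.22,90)
E
```

```text
[0.54731245 0.00221281 0.22192608] 0.5906686881648364
shift mm [-3.103e+02  3.000e-01 -1.049e+02] turn -0.0 | jaw now -0.0 q1,q6 [-0.18 -0.18] tilt [ 0.01  -0.002 -1.   ]
shift mm [-3.103e+02  3.000e-01 -1.049e+02] turn -90.0 | jaw now -0.0 q1,q6 [-0.18 -0.18] tilt [ 0.01  -0.002 -1.   ]
```

send_rows([
  [-0.04,0,-0.0135,0],
  [-0.085,0,-0.029,0],
  [-0.13,0,-0.044,0],
  [-0.175,0,-0.059,0],
  [-0.22,0,-0.075,0],
  [-0.265,0,-0.09,0],
  [-0.295,0,-0.1,0],
  [-0.31,0,-0.105,0],
  [-0.31,0,-0.105,0],
  [-0.31,0,-0.105,0],
])

```text
t: 11.0
eef_pos: [0.44, 0.3118, 0.2156]
eef_rot: [0.501, -0.5, 0.5, -0.499]
ft_force: [-0.4, -0.5, -1.2]
grip_width: 0.588
```

```bash
python3 - <<'E'
from h import *; from plant import observe
s=observe(); print(s['eef_pos'],s['grip_width']); go(s,(.4424,.3125),.083)
E
```

```text
[0.43996129 0.31179828 0.21561062] 0.588298844854267
shift mm [ -0.9 132.6   2.7] turn 0 | jaw now 0.0 q1,q6 [0.43 0.43] tilt [-0.002 -0.002 -1.   ]
```

send_rows([
  [0,0.045,0.003,0],
  [0,0.09,0.003,0],
  [0,0.115,0.003,0],
  [0,0.125,0.003,0],
  [0,0.13,0.003,0],
  [0,0.132,0.003,0],
  [0,0.132,0.003,0],
])

```text
t: 11.7
eef_pos: [0.4444, 0.3127, 0.0862]
eef_rot: [-0.499, 0.5, -0.501, 0.501]
ft_force: [0.0, 0.6, -1.4]
grip_width: 0.583
```

send_rows([
  [0,0,0,0],
  [0,0,0,0],
  [0,0,0,0],
  [0,0,0,0],
  [0,-0.04,0,0],
  [0,-0.09,0,0],
  [0,-0.14,0,0],
  [0,-0.15,0,0],
], grip=0.07)

```text
t: 12.5
eef_pos: [0.446, 0.314, 0.2425]
eef_rot: [-0.496, 0.498, -0.502, 0.504]
ft_force: [0.8, 0.5, 0.2]
grip_width: 0.818
```

```bash
cat > tins.py <<'E'
from h import *; from plant import observe,imaging
import pickle,sys
def look(save=None):
    """tins seen from above: (class diameter, world xy, z top)"""
    d=imaging.snapshot("top"); T=d["T"]; C=cloud(d,T); Z=C[...,2]
    if save: cv2.imwrite(save,cv2.resize(d["frame"][80:280,150:470,::-1],None,fx=2.4,fy=2.4,interpolation=cv2.INTER_CUBIC))
    out=[]
    for lo,hi,zt in ((.018,.0425,.03),(.0425,.06,.05),(.027,.045,.035)):
        m=((Z>lo)&(Z<hi)).astype(np.uint8)
        n,l,st,ce=cv2.connectedComponentsWithStats(m)
        for i in range(1,n):
            w,h,a=st[i,2:]; p=onplane(d,T,ce[i],zt)[0]; u=w2u(p)
            if zt==.05 and not(abs(u[0]-.011)<.08 and abs(u[1]+.041)<.085): continue
            if zt==.035 and np.hypot(*(p[:2]-[.4424,.3125]))>.06: continue
            if zt==.03 and not(p[1]<-.11 and .35<p[0]<.68 and p[1]>-.42): continue
            if 80<a<420 and max(w,h)/min(w,h)<1.35: out.append((round(2*np.sqrt(a/np.pi)/378.6*(1044-zt*1000),1),p[:2].round(4),zt,u.round(4)))
    for o in out: print(*o)
    return d,out
E
python3 - <<'E'
from tins import *
s=observe(); print(s['eef_pos'],s['grip_width']); look("pics/t5.png")
go(s,(.4328,-.1759),.2,0)
E
```

```text
[0.445986   0.31400313 0.24252578] 0.8177164283756417
41.8 [ 0.6273 -0.2705] 0.03 [ 0.0858 -0.3278]
32.5 [ 0.6129 -0.1823] 0.03 [ 0.0737 -0.2393]
51.5 [ 0.5238 -0.1733] 0.03 [-0.0152 -0.228 ]
32.4 [ 0.5327 -0.2689] 0.03 [-0.0088 -0.3238]
43.2 [ 0.4425 -0.2735] 0.03 [-0.099 -0.326]
41.2 [ 0.4401 -0.354 ] 0.03 [-0.1035 -0.4064]
42.7 [ 0.4328 -0.1759] 0.03 [-0.1062 -0.2282]
51.1 [0.4452 0.3105] 0.035 [-0.0811  0.2577]
shift mm [490.1  39.6 -13.8] turn 0.0 | jaw now 0.0 q1,q6 [0.43 0.43] tilt [ 0.012  0.006 -1.   ]
```

The stray stands in the dish. With jaw yaw 0 the tool axes are (-y, -z, +x) in world, so I can work out the moves directly.

send_rows([
  [0.05,0.0,0.0,0],
  [0.1,0.0,0.0,0],
  [0.15,0.01,0.0,0],
  [0.2,0.02,0,0],
  [0.25,0.03,0,0],
  [0.3,0.04,0,0],
  [0.35,0.05,-0.005,0],
  [0.4,0.06,-0.01,0],
  [0.45,0.07,-0.013,0],
  [0.49,0.08,-0.013,0],
  [0.49,0.08,-0.013,0],
  [0.49,0.08,-0.013,0],
], grip=0.06)

```text
t: 13.75
eef_pos: [0.429, -0.1777, 0.153]
eef_rot: [-0.499, 0.502, -0.499, 0.499]
ft_force: [-0.1, 0.0, 0.5]
grip_width: 0.701
```

send_rows([
  [-0.002,0.035,0.004,0],
  [-0.002,0.062,0.004,0],
  [-0.002,0.071,0.004,0],
  [-0.002,0.071,0.004,0],
])

```text
t: 14.15
eef_pos: [0.4331, -0.1735, 0.0823]
eef_rot: [-0.501, 0.501, -0.498, 0.5]
ft_force: [0.8, 0.5, -0.1]
grip_width: 0.7
```

send_rows([
  [0,0,0,0],
  [0,0,0,0],
  [0,0,0,0],
  [0,0,0,0],
  [0,0,0,0],
  [0,0,0,0],
  [0,-0.05,0,0],
  [0,-0.1,0,0],
  [0,-0.12,0,0],
  [0,-0.12,0,0],
], grip=0.02)

```text
t: 15.15
eef_pos: [0.4358, -0.1767, 0.2077]
eef_rot: [0.499, -0.497, 0.503, -0.5]
ft_force: [0.2, 0.1, -0.7]
grip_width: 0.468
```

```bash
python3 - <<'E'
from h import *; from plant import observe
s=observe(); print(s['eef_pos'],s['grip_width'])
for x in (.036,-.036):
  for y in (.036,-.036): p=u2w(.011+x,-.041+y); print(x,y,p.round(4)); go(s,p,.105,0)
E
```

```text
[ 0.43575568 -0.17669856  0.2076855 ] 0.46771886620540115
0.036 0.036 [0.5801 0.0512]
shift mm [-228.5  102.5  143.6] turn -0.0 | jaw now -0.0 q1,q6 [-0.6 -0.6] tilt [ 0.007 -0.005 -1.   ]
0.036 -0.036 [ 0.582  -0.0207]
shift mm [-156.5  102.9  145.5] turn -0.0 | jaw now -0.0 q1,q6 [-0.6 -0.6] tilt [ 0.007 -0.005 -1.   ]
-0.036 0.036 [0.5081 0.0493]
shift mm [-226.6  102.    71.6] turn -0.0 | jaw now -0.0 q1,q6 [-0.6 -0.6] tilt [ 0.007 -0.005 -1.   ]
-0.036 -0.036 [ 0.51   -0.0226]
shift mm [-154.6  102.4   73.5] turn -0.0 | jaw now -0.0 q1,q6 [-0.6 -0.6] tilt [ 0.007 -0.005 -1.   ]
```

send_rows([
  [-0.04,0,0.025,0],
  [-0.08,0,0.05,0],
  [-0.12,0,0.075,0],
  [-0.16,0,0.1,0],
  [-0.2,0,0.126,0],
  [-0.228,0.02,0.144,0],
  [-0.228,0.055,0.144,0],
  [-0.228,0.055,0.144,0],
  [-0.228,0.055,0.144,0],
])

```text
t: 16.05
eef_pos: [0.5764, 0.0524, 0.1463]
eef_rot: [-0.501, 0.502, -0.499, 0.499]
ft_force: [1.1, 0.2, -0.4]
grip_width: 0.469
```

send_rows([
  [0.001,0.025,0.003,0],
  [0.001,0.036,0.003,0],
  [0.001,0.041,0.003,0],
  [0.001,0.042,0.003,0],
  [0.001,0.042,0.003,0],
])

```text
t: 16.55
eef_pos: [0.5815, 0.0512, 0.1076]
eef_rot: [0.5, -0.5, 0.5, -0.5]
ft_force: [-0.7, 0.4, -1.0]
grip_width: 0.465
```

send_rows([
  [0,0,0,0],
  [0,0,0,0],
  [0,0,0,0],
  [0,-0.04,0,0],
  [0,-0.09,0,0],
  [0,-0.1,0,0],
  [0,-0.1,0,0],
], grip=0.055)

```text
t: 17.25
eef_pos: [0.5828, 0.0515, 0.2104]
eef_rot: [0.498, -0.498, 0.502, -0.502]
ft_force: [-1.2, 0.6, -0.9]
grip_width: 0.642
```

```bash
python3 - <<'E'
from tins import *
s=observe(); print(s['eef_pos'],s['grip_width']); d,o=look()
go(s,(.4425,-.2735),.15,0)
E
```

```text
[0.58284322 0.05146126 0.21043795] 0.6424189505558626
42.0 [ 0.6271 -0.2705] 0.03 [ 0.0856 -0.3279]
32.5 [ 0.613  -0.1826] 0.03 [ 0.0738 -0.2396]
51.5 [ 0.5237 -0.1734] 0.03 [-0.0152 -0.2281]
32.7 [ 0.533  -0.2687] 0.03 [-0.0085 -0.3236]
43.3 [ 0.4426 -0.2735] 0.03 [-0.099 -0.326]
41.5 [ 0.4402 -0.3539] 0.03 [-0.1034 -0.4063]
50.8 [0.4452 0.3106] 0.035 [-0.0811  0.2578]
shift mm [ 324.9   59.6 -140.8] turn -0.0 | jaw now -0.0 q1,q6 [-0.09 -0.09] tilt [ 0.007 -0.001 -1.   ]
```

send_rows([
  [0.045,0,-0.019,0],
  [0.09,0,-0.039,0],
  [0.135,0,-0.058,0],
  [0.18,0,-0.078,0],
  [0.225,0.015,-0.097,0],
  [0.27,0.03,-0.117,0],
  [0.31,0.05,-0.135,0],
  [0.325,0.06,-0.141,0],
  [0.325,0.06,-0.141,0],
  [0.325,0.06,-0.141,0],
])

```text
t: 18.3
eef_pos: [0.4392, -0.2727, 0.1448]
eef_rot: [-0.5, 0.502, -0.499, 0.5]
ft_force: [0.2, 0.0, 0.0]
grip_width: 0.645
```

```bash
python3 - <<'E'
from tins import *
s=observe(); print(s['eef_pos'],s['grip_width']); d,o=look()
go(s,(.4426,-.2735),.082,0)
E
```

```text
[ 0.43915264 -0.27265517  0.14483042] 0.6445905546537896
41.9 [ 0.6272 -0.2706] 0.03 [ 0.0857 -0.328 ]
32.7 [ 0.6131 -0.1824] 0.03 [ 0.0738 -0.2395]
51.8 [ 0.5237 -0.1732] 0.03 [-0.0153 -0.2279]
32.7 [ 0.5328 -0.2684] 0.03 [-0.0087 -0.3233]
32.4 [ 0.4463 -0.2664] 0.03 [-0.095 -0.319]
40.8 [0.5819 0.0495] 0.05 [ 0.0487 -0.0068]
50.9 [0.4452 0.3104] 0.035 [-0.0811  0.2576]
shift mm [ 1.  62.8  3.6] turn -0.1 | jaw now -0.1 q1,q6 [-0.75 -0.75] tilt [-0.003  0.003 -1.   ]
```

send_rows([
  [0.001,0.03,0.003,0],
  [0.001,0.055,0.003,0],
  [0.001,0.063,0.003,0],
  [0.001,0.063,0.003,0],
])

```text
t: 18.75
eef_pos: [0.443, -0.2729, 0.0828]
eef_rot: [-0.5, 0.501, -0.499, 0.5]
ft_force: [-0.7, 1.4, -0.6]
grip_width: 0.645
```

send_rows([
  [0,0,0,0],
  [0,0,0,0],
  [0,0,0,0],
  [0,0,0,0],
  [0,0,0,0],
  [0,-0.05,0,0],
  [0,-0.1,0,0],
  [0,-0.12,0,0],
  [0,-0.12,0,0],
], grip=0.02)

```text
t: 19.65
eef_pos: [0.4446, -0.276, 0.208]
eef_rot: [0.5, -0.497, 0.503, -0.5]
ft_force: [-0.4, 0.6, -0.6]
grip_width: 0.465
```

send_rows([
  [-0.04,0,0.022,0],
  [-0.08,0,0.043,0],
  [-0.12,0,0.065,0],
  [-0.16,0,0.086,0],
  [-0.2,0,0.108,0],
  [-0.24,0,0.13,0],
  [-0.255,0.02,0.1375,0],
  [-0.255,0.055,0.1375,0],
  [-0.255,0.055,0.1375,0],
  [-0.255,0.055,0.1375,0],
])

```text
t: 20.65
eef_pos: [0.5791, -0.0193, 0.1464]
eef_rot: [-0.501, 0.502, -0.498, 0.499]
ft_force: [-0.2, 0.0, -0.4]
grip_width: 0.466
```

send_rows([
  [0.001,0.025,0.002,0],
  [0.001,0.036,0.002,0],
  [0.001,0.042,0.002,0],
  [0.001,0.044,0.002,0],
  [0.001,0.044,0.002,0],
  [0.001,0.044,0.002,0],
])

```text
t: 21.25
eef_pos: [0.5832, -0.0207, 0.1057]
eef_rot: [0.5, -0.5, 0.501, -0.5]
ft_force: [0.1, 0.5, -0.7]
grip_width: 0.466
```

send_rows([
  [0,0,0,0],
  [0,0,0,0],
  [0,0,0,0],
  [0,-0.04,0,0],
  [0,-0.09,0,0],
  [0,-0.1,0,0],
  [0,-0.1,0,0],
], grip=0.055)

```text
t: 21.95
eef_pos: [0.5843, -0.0208, 0.2083]
eef_rot: [0.499, -0.498, 0.502, -0.501]
ft_force: [-0.6, 0.1, -0.3]
grip_width: 0.639
```

```bash
python3 - <<'E'
from tins import *
s=observe(); print(s['eef_pos'],s['grip_width']); d,o=look()
go(s,(.4402,-.3539),.15,0)
E
```

```text
[ 0.58429666 -0.02078212  0.20828759] 0.6389307145312081
42.2 [ 0.6271 -0.2703] 0.03 [ 0.0856 -0.3277]
32.3 [ 0.613  -0.1822] 0.03 [ 0.0738 -0.2392]
51.7 [ 0.5236 -0.1731] 0.03 [-0.0153 -0.2278]
32.5 [ 0.5329 -0.2686] 0.03 [-0.0086 -0.3235]
41.2 [ 0.4403 -0.354 ] 0.03 [-0.1034 -0.4064]
51.2 [0.4452 0.3104] 0.035 [-0.0811  0.2576]
shift mm [ 333.    57.8 -144.5] turn -0.0 | jaw now -0.0 q1,q6 [-0.21 -0.21] tilt [ 0.007 -0.001 -1.   ]
```

send_rows([
  [0.045,0,-0.019,0],
  [0.09,0,-0.039,0],
  [0.135,0,-0.058,0],
  [0.18,0,-0.078,0],
  [0.225,0.015,-0.097,0],
  [0.27,0.03,-0.117,0],
  [0.31,0.05,-0.135,0],
  [0.333,0.06,-0.144,0],
  [0.333,0.06,-0.144,0],
  [0.333,0.06,-0.144,0],
])

```text
t: 23.0
eef_pos: [0.4376, -0.3526, 0.1425]
eef_rot: [-0.499, 0.502, -0.499, 0.5]
ft_force: [-0.1, 0.1, 0.2]
grip_width: 0.643
```

```bash
python3 - <<'E'
from tins import *
s=observe(); print(s['eef_pos'],s['grip_width']); d,o=look()
go(s,(.4402,-.354),.082,0)
d=imaging.snapshot("wrist"); T=wristT(s,d); C=cloud(d,T); Z=C[...,2]
m=((Z>.022)&(Z<.04)&(np.hypot(C[...,0]-.4402,C[...,1]+.354)<.05)); print(m.sum(),C[m].mean(0))
E
```

```text
[ 0.437555   -0.35260895  0.14247312] 0.6430157545395824
41.7 [ 0.6271 -0.2703] 0.03 [ 0.0856 -0.3276]
32.4 [ 0.6131 -0.1827] 0.03 [ 0.0738 -0.2397]
51.8 [ 0.5236 -0.1732] 0.03 [-0.0153 -0.2279]
32.5 [ 0.533  -0.2688] 0.03 [-0.0085 -0.3237]
40.3 [ 0.4405 -0.3533] 0.03 [-0.1031 -0.4058]
40.8 [ 0.583  -0.0204] 0.05 [ 0.0481 -0.0767]
40.7 [0.5826 0.0498] 0.05 [ 0.0494 -0.0065]
51.0 [0.445  0.3106] 0.035 [-0.0813  0.2578]
shift mm [ 1.6 60.5  2.8] turn -0.1 | jaw now -0.1 q1,q6 [-0.86 -0.86] tilt [-0.003  0.004 -1.   ]
4313 [ 0.43811593 -0.35389876  0.02915231]
```

send_rows([
  [0.001,0.03,0.002,0],
  [0.001,0.052,0.002,0],
  [0.001,0.06,0.002,0],
  [0.001,0.06,0.002,0],
])

```text
t: 23.5
eef_pos: [0.4406, -0.3528, 0.0838]
eef_rot: [-0.5, 0.501, -0.499, 0.5]
ft_force: [-0.2, -0.1, 0.0]
grip_width: 0.64
```

send_rows([
  [0,0,0,0],
  [0,0,0,0],
  [0,0,0,0],
  [0,0,0,0],
  [0,0,0,0],
  [0,-0.05,0,0],
  [0,-0.1,0,0],
  [0,-0.12,0,0],
  [0,-0.12,0,0],
], grip=0.02)

```text
t: 24.4
eef_pos: [0.4419, -0.3561, 0.2091]
eef_rot: [0.5, -0.497, 0.503, -0.5]
ft_force: [-0.2, 0.0, -1.1]
grip_width: 0.467
```

send_rows([
  [-0.045,0,0.007,0],
  [-0.09,0,0.015,0],
  [-0.135,0,0.022,0],
  [-0.18,0,0.029,0],
  [-0.225,0,0.037,0],
  [-0.27,0,0.044,0],
  [-0.315,0,0.051,0],
  [-0.36,0,0.059,0],
  [-0.395,0.01,0.066,0],
  [-0.405,0.045,0.066,0],
  [-0.405,0.055,0.066,0],
  [-0.405,0.055,0.066,0],
])

```text
t: 25.6
eef_pos: [0.504, 0.0505, 0.146]
eef_rot: [-0.502, 0.502, -0.498, 0.498]
ft_force: [0.2, -0.6, -0.5]
grip_width: 0.466
```

send_rows([
  [0.001,0.025,0.003,0],
  [0.001,0.036,0.003,0],
  [0.001,0.042,0.003,0],
  [0.001,0.044,0.003,0],
  [0.001,0.044,0.003,0],
  [0.001,0.044,0.003,0],
])

```text
t: 26.2
eef_pos: [0.5101, 0.0494, 0.1065]
eef_rot: [0.5, -0.5, 0.5, -0.5]
ft_force: [0.1, -0.1, -1.1]
grip_width: 0.463
```

send_rows([
  [0,0,0,0],
  [0,0,0,0],
  [0,0,0,0],
  [0,-0.04,0,0],
  [0,-0.09,0,0],
  [0,-0.1,0,0],
  [0,-0.1,0,0],
], grip=0.055)

```text
t: 26.9
eef_pos: [0.5112, 0.0495, 0.2087]
eef_rot: [0.499, -0.498, 0.502, -0.501]
ft_force: [-0.0, 0.3, -1.0]
grip_width: 0.646
```

```bash
python3 - <<'E'
from tins import *
s=observe(); print(s['eef_pos'],s['grip_width']); d,o=look()
go(s,(.6271,-.2703),.15,0)
E
```

```text
[0.51116767 0.04946864 0.20874124] 0.6461560601771077
42.1 [ 0.6271 -0.2703] 0.03 [ 0.0855 -0.3277]
32.7 [ 0.6131 -0.1824] 0.03 [ 0.0738 -0.2395]
51.6 [ 0.5236 -0.1732] 0.03 [-0.0153 -0.2278]
32.3 [ 0.533  -0.2688] 0.03 [-0.0085 -0.3237]
51.1 [0.4453 0.3105] 0.035 [-0.081   0.2577]
shift mm [319.7  59.7 115.6] turn 0.0 | jaw now 0.0 q1,q6 [-0.1 -0.1] tilt [ 0.006 -0.001 -1.   ]
```

send_rows([
  [0.045,0,0.016,0],
  [0.09,0,0.032,0],
  [0.135,0,0.049,0],
  [0.18,0,0.065,0],
  [0.225,0,0.081,0],
  [0.27,0.02,0.098,0],
  [0.31,0.045,0.112,0],
  [0.32,0.06,0.116,0],
  [0.32,0.06,0.116,0],
  [0.32,0.06,0.116,0],
])

```text
t: 27.95
eef_pos: [0.6243, -0.2695, 0.143]
eef_rot: [-0.5, 0.502, -0.498, 0.5]
ft_force: [0.3, 0.3, -0.7]
grip_width: 0.641
```

```bash
python3 - <<'E'
from tins import *
s=observe(); print(s['eef_pos'],s['grip_width']); d,o=look()
go(s,(.6271,-.2703),.082,0)
d=imaging.snapshot("wrist"); T=wristT(s,d); C=cloud(d,T); Z=C[...,2]
m=((Z>.022)&(Z<.04)&(np.hypot(C[...,0]-.6271,C[...,1]+.2703)<.05)); print(m.sum(),C[m].mean(0))
E
```

```text
[ 0.62432631 -0.26947449  0.14298726] 0.6409689548334074
32.5 [ 0.6132 -0.1825] 0.03 [ 0.074  -0.2395]
51.6 [ 0.5235 -0.1733] 0.03 [-0.0155 -0.2279]
41.2 [0.5836 0.0495] 0.05 [ 0.0504 -0.0068]
40.9 [ 0.5843 -0.0202] 0.05 [ 0.0493 -0.0765]
40.9 [0.5102 0.0485] 0.05 [-0.023  -0.0059]
51.4 [0.445  0.3104] 0.035 [-0.0813  0.2576]
shift mm [ 1. 61.  3.] turn -0.0 | jaw now -0.0 q1,q6 [-0.56 -0.56] tilt [-0.004  0.003 -1.   ]
4247 [ 0.62583418 -0.26958993  0.02843513]
```

send_rows([
  [0.001,0.03,0.002,0],
  [0.001,0.052,0.002,0],
  [0.001,0.06,0.002,0],
  [0.001,0.06,0.002,0],
])

```text
t: 28.45
eef_pos: [0.6271, -0.2702, 0.0852]
eef_rot: [-0.5, 0.5, -0.499, 0.5]
ft_force: [0.4, -0.0, -0.9]
grip_width: 0.643
```

send_rows([
  [0,0,0,0],
  [0,0,0,0],
  [0,0,0,0],
  [0,0,0,0],
  [0,0,0,0],
  [0,-0.05,0,0],
  [0,-0.1,0,0],
  [0,-0.12,0,0],
  [0,-0.12,0,0],
], grip=0.02)

```text
t: 29.35
eef_pos: [0.6295, -0.2727, 0.2113]
eef_rot: [0.499, -0.497, 0.503, -0.501]
ft_force: [0.9, -0.3, -0.6]
grip_width: 0.467
```

send_rows([
  [-0.04,0,-0.019,0],
  [-0.08,0,-0.038,0],
  [-0.12,0,-0.057,0],
  [-0.16,0,-0.076,0],
  [-0.2,0,-0.095,0],
  [-0.24,0,-0.115,0],
  [-0.251,0.02,-0.12,0],
  [-0.251,0.055,-0.12,0],
  [-0.251,0.055,-0.12,0],
  [-0.251,0.055,-0.12,0],
])

```text
t: 30.35
eef_pos: [0.5064, -0.0203, 0.149]
eef_rot: [-0.501, 0.501, -0.499, 0.499]
ft_force: [0.5, 0.2, 0.0]
grip_width: 0.465
```

send_rows([
  [0.001,0.025,0.002,0],
  [0.001,0.036,0.002,0],
  [0.001,0.042,0.002,0],
  [0.001,0.044,0.002,0],
  [0.001,0.044,0.002,0],
  [0.001,0.044,0.002,0],
])

```text
t: 30.95
eef_pos: [0.5105, -0.0217, 0.1079]
eef_rot: [0.5, -0.499, 0.501, -0.5]
ft_force: [0.2, 0.7, 1.5]
grip_width: 0.466
```

send_rows([
  [0,0,0,0],
  [0,0,0,0],
  [0,0,0,0],
  [0,-0.04,0,0],
  [0,-0.09,0,0],
  [0,-0.1,0,0],
  [0.05,-0.1,0,0],
  [0.1,-0.1,0,0],
  [0.15,-0.1,0,0],
  [0.2,-0.1,0,0],
  [0.25,-0.1,0,0],
  [0.25,-0.1,0,0],
], grip=0.055)

```text
t: 32.15
eef_pos: [0.5092, -0.2769, 0.2068]
eef_rot: [0.499, -0.501, 0.502, -0.498]
ft_force: [0.5, 0.8, 0.3]
grip_width: 0.644
```

```bash
python3 - <<'E'
from tins import *
s=observe(); print(s['eef_pos'],s['grip_width']); d,o=look("pics/t6.png")
E
```

```text
[ 0.50918486 -0.27690969  0.20680389] 0.644056374227485
32.4 [ 0.6133 -0.1825] 0.03 [ 0.0741 -0.2395]
51.8 [ 0.5236 -0.1731] 0.03 [-0.0154 -0.2278]
32.5 [ 0.533  -0.2686] 0.03 [-0.0085 -0.3235]
40.9 [0.5845 0.0495] 0.05 [ 0.0513 -0.0069]
40.7 [ 0.5852 -0.0201] 0.05 [ 0.0502 -0.0765]
40.9 [0.5429 0.0297] 0.05 [ 0.0093 -0.0256]
41.3 [ 0.5109 -0.0214] 0.05 [-0.0241 -0.0758]
51.3 [0.4452 0.3102] 0.035 [-0.0811  0.2574]
```

View pics/t6.png

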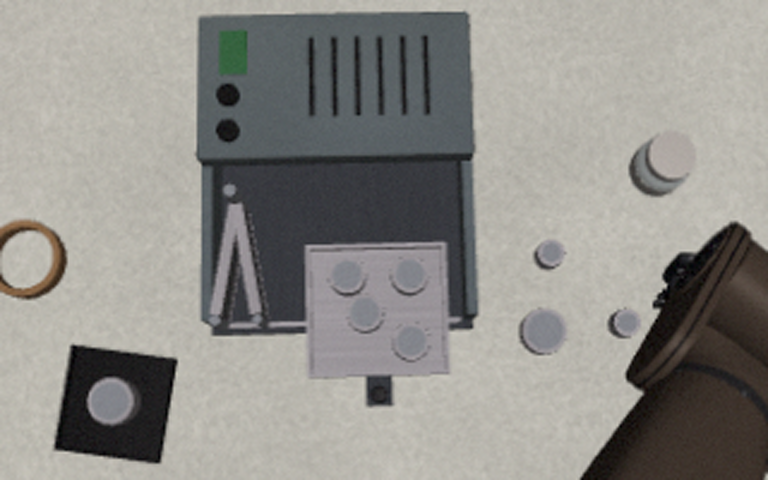

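All four middle tins are in the drawer. One was knocked aside to crop (366,314) but is still upright and inside. The stray is in the dish at (111,401) and the post at (379,393). Next is pushing the drawer home.

```bash
python3 - <<'E'
from h import *; from plant import observe; import pickle
s=observe(); d=pickle.load(open("t4.pkl","rb"))
p=onplane(d,d["T"],(150+379/2.4-.3,80+393/2.4-.3),.086)[0]; print(p,w2u(p)); go(s,p,.2,1.5)
E
```

```text
[0.45294673 0.01214861 0.086     ] [-0.08114756 -0.04074116]
shift mm [-286.     6.4  -57.5] turn -1.8 | jaw now -0.3 q1,q6 [-0.67 -0.66] tilt [-0.  0. -1.]
```

send_rows([
  [-0.048,0,-0.01,0],
  [-0.096,0,-0.02,0],
  [-0.144,0,-0.03,0],
  [-0.19,0,-0.04,-1.8],
  [-0.235,0,-0.05,-1.8],
  [-0.275,0,-0.0575,-1.8],
  [-0.286,0,-0.0575,-1.8],
  [-0.286,0,-0.0575,-1.8],
  [-0.286,0,-0.0575,-1.8],
], grip=0.045)

```text
t: 33.1
eef_pos: [0.4522, 0.0145, 0.2068]
eef_rot: [0.508, -0.492, 0.492, -0.508]
ft_force: [-0.3, -0.1, 0.5]
grip_width: 0.527
```

```bash
python3 - <<'E'
from h import *; from plant import observe,imaging
s=observe(); d=imaging.snapshot("wrist"); cv2.imwrite("pics/w7.png",d["frame"][:,:,::-1]); T=wristT(s,d)
C=cloud(d,T); Z=C[...,2]; m=(Z>.078)&(Z<.095)&(np.hypot(C[...,0]-.452,C[...,1]-.012)<.025); print(m.sum(),C[m].mean(0))
p=np.array([.452,.0122]); print(s['eef_pos'],s['grip_width']); go(s,p,.13,1.5)
E
```

```text
783 [0.45087207 0.01526645 0.08529033]
[0.45224487 0.01451731 0.20676537] 0.5265013555170124
shift mm [ 2.3 76.8 -0.3] turn 0.3 | jaw now 1.8 q1,q6 [-0.19 -0.22] tilt [ 0. -0. -1.]
```

View pics/w7.png

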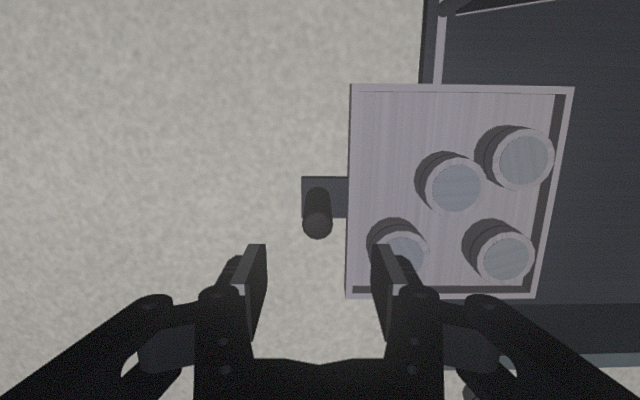

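The post top is at (317,224), centred between the fingers, and all four tins are standing in the drawer. I'll descend, grip and push.

send_rows([
  [0.001,0.04,0,0],
  [0.001,0.077,0,0],
  [0.001,0.077,0,0],
  [0.001,0.077,0,0],
])

```text
t: 33.55
eef_pos: [0.4523, 0.0126, 0.1297]
eef_rot: [0.508, -0.493, 0.492, -0.507]
ft_force: [0.7, 0.0, 1.0]
grip_width: 0.53
```

send_rows([
  [0,0,0,0],
  [0,0,0,0],
  [0,0,0,0],
  [0,0,0,0],
  [0,0,0,0],
  [0,0,0,0],
], grip=0.0)

```text
t: 34.15
eef_pos: [0.4536, 0.013, 0.1321]
eef_rot: [-0.507, 0.491, -0.493, 0.508]
ft_force: [-1.2, -1.2, 7.0]
grip_width: 0.19
```

send_rows([
  [0,0,0.003,0],
  [0,0,0.01,0],
  [0,0,0.02,0],
  [0,0,0.03,0],
  [0,0,0.04,0],
  [0,0,0.05,0],
  [0,0,0.06,0],
  [0,0,0.07,0],
  [0,0,0.08,0],
  [0,0,0.088,0],
  [0,0,0.092,0],
  [0,0,0.092,0],
])

```text
t: 35.35
eef_pos: [0.5464, 0.0156, 0.1321]
eef_rot: [-0.507, 0.49, -0.494, 0.509]
ft_force: [2.4, -3.4, 4.9]
grip_width: 0.189
```

send_rows([
  [0,0,0.003,0],
  [0,0,0.01,0],
  [0,0,0.02,0],
  [0,0,0.03,0],
  [0,0,0.04,0],
  [0,0,0.05,0],
  [0,0,0.058,0],
  [0,0,0.063,0],
  [0,0,0.066,0],
  [0,0,0.066,0],
])

```text
t: 36.35
eef_pos: [0.6119, 0.0174, 0.1321]
eef_rot: [-0.507, 0.49, -0.494, 0.508]
ft_force: [0.8, -4.3, 5.2]
grip_width: 0.191
```

```bash
python3 - <<'E'
from h import *; from plant import observe
s=observe(); print(s['eef_pos'],s['grip_width'],w2u(s['eef_pos']),s['ft_force'])
E
```

```text
[0.61190864 0.01736079 0.13213878] 0.190655671455449 [ 0.07789632 -0.03969189] [ 0.76200395 -4.3108915   5.23970708]
```

It's back at its starting position, but no force shows that it's on the stop. I'll nudge a few mm further to be sure it's home.

send_rows([
  [0,0,0.001,0],
  [0,0,0.002,0],
  [0,0,0.003,0],
  [0,0,0.003,0],
])

```text
t: 36.75
eef_pos: [0.6144, 0.0174, 0.1322]
eef_rot: [-0.508, 0.49, -0.494, 0.508]
ft_force: [-0.2, -4.4, 6.2]
grip_width: 0.189
```

send_rows([
  [0,0,0.001,0],
  [0,0,0.002,0],
  [0,0,0.003,0],
  [0,0,0.004,0],
  [0,0,0.004,0],
])

```text
t: 37.25
eef_pos: [0.6183, 0.0175, 0.1322]
eef_rot: [-0.508, 0.49, -0.494, 0.508]
ft_force: [-1.6, -5.6, 6.7]
grip_width: 0.194
```

send_rows([
  [0,0,0.001,0],
  [0,0,0.002,0],
  [0,0,0.003,0],
  [0,0,0.003,0],
])

```text
t: 37.65
eef_pos: [0.6189, 0.0176, 0.1321]
eef_rot: [0.51, -0.492, 0.491, -0.506]
ft_force: [-10.2, -5.0, 13.3]
grip_width: 0.188
```

The stop was felt at x=0.6185 with −10 N, so the drawer is home. I'll release, lift, and go over the pin.

send_rows([
  [0,0,-0.002,0],
  [0,0,-0.002,0],
  [0,0,-0.002,0],
  [0,0,-0.002,0],
  [0,-0.045,-0.002,0],
  [0,-0.085,-0.002,0],
  [0,-0.085,-0.002,0],
], grip=0.045)

```text
t: 38.35
eef_pos: [0.6217, 0.0186, 0.2222]
eef_rot: [-0.505, 0.488, -0.496, 0.511]
ft_force: [0.9, -0.5, 0.5]
grip_width: 0.523
```

```bash
python3 - <<'E'
from h import *; from plant import observe; import pickle
s=observe(); print(s['eef_pos']); d=pickle.load(open("t4.pkl","rb"))
p=onplane(d,d["T"],(150+229/2.4-.3,80+189/2.4-.3),.1)[0]; print(p,w2u(p)); go(s,u2w(.134,.107),.22,52)
E
```

```text
[0.62169992 0.01857762 0.22222944]
[0.66984583 0.17320846 0.1       ] [0.13989328 0.11458574]
shift mm [-145.5    2.6   47. ] turn -50.2 | jaw now 1.8 q1,q6 [-0.13 -0.16] tilt [ 0.013 -0.002 -1.   ]
```

send_rows([
  [-0.03,0,0.01,-8],
  [-0.06,0,0.02,-16],
  [-0.09,0,0.03,-24],
  [-0.12,0,0.04,-32],
  [-0.1455,0,0.047,-40],
  [-0.1455,0,0.047,-48],
  [-0.1455,0,0.047,-50.2],
  [-0.1455,0,0.047,-50.2],
  [-0.1455,0,0.047,-50.2],
], grip=0.032)

```text
t: 39.25
eef_pos: [0.6604, 0.1657, 0.2141]
eef_rot: [0.669, -0.231, 0.23, -0.668]
ft_force: [0.4, 0.3, 0.2]
grip_width: 0.375
```

```bash
python3 - <<'E'
from h import *; from plant import observe,imaging; import pickle
s=observe(); d=imaging.snapshot("wrist"); pickle.dump((s,d),open("w8.pkl","wb")); cv2.imwrite("pics/w8.png",d["frame"][:,:,::-1]); T=wristT(s,d)
print(s['eef_pos'],w2u(s['eef_pos']),s['grip_width']); go(s,u2w(.134,.107),.156,52)
E
```

```text
[0.66035936 0.16572229 0.21408458] [0.13021408 0.10735047] 0.37504676681160604
shift mm [ 3.2 58.1  2.2] turn -0.1 | jaw now 51.9 q1,q6 [ 0.1  -0.81] tilt [-0.001  0.    -1.   ]
```

View pics/w8.png

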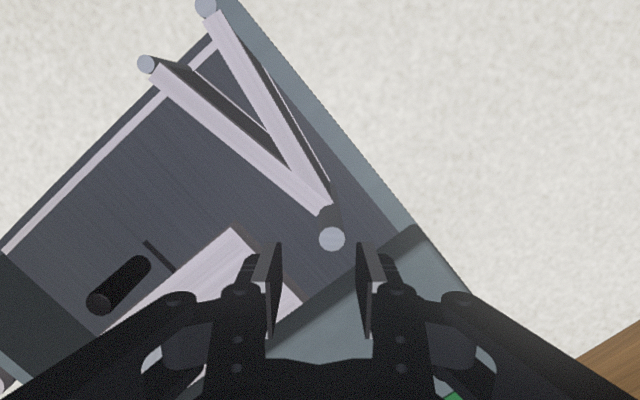

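The pin is at (332,238), slightly off the finger centreline, with pivot (206,8) and edge (147,64).

```bash
python3 - <<'E'
from h import *; import pickle
s,d=pickle.load(open("w8.pkl","rb")); T=wristT(s,d)
p=onplane(d,T,(332,238),.1)[0]; v=onplane(d,T,(206,8),.1)[0]; print(p,w2u(p),w2u(v),np.linalg.norm(p-v)); print(fromtool(s,np.r_[p[:2],.156]).round(4))
piv=u2w(-.001,.1315)
for a in np.linspace(1.40,0.07,13):
    q=piv+.135*(np.sin(a)*EX-np.cos(a)*EY); print(round(a,2),fromtool(s,np.r_[q,.156]).round(3).tolist())
E
```

```text
[0.66889969 0.16882833 0.1       ] [0.1388328  0.11023188] [0.01053526 0.13750909] 0.1311651752511383
[0.0049 0.0581 0.0077]
1.4 [0.001, 0.058, 0.002]
1.29 [0.007, 0.058, -0.011]
1.18 [0.013, 0.058, -0.025]
1.07 [0.016, 0.058, -0.04]
0.96 [0.018, 0.058, -0.055]
0.85 [0.018, 0.058, -0.07]
0.74 [0.017, 0.058, -0.084]
0.62 [0.014, 0.058, -0.099]
0.51 [0.01, 0.058, -0.113]
0.4 [0.003, 0.058, -0.127]
0.29 [-0.004, 0.058, -0.14]
0.18 [-0.013, 0.058, -0.152]
0.07 [-0.023, 0.058, -0.163]
```

send_rows([
  [0.004,0,0.006,0],
  [0.004,0.03,0.006,0],
  [0.004,0.058,0.006,0],
  [0.004,0.058,0.006,0],
  [0.004,0.058,0.006,0],
])

```text
t: 39.8
eef_pos: [0.6675, 0.1677, 0.1565]
eef_rot: [0.669, -0.231, 0.23, -0.668]
ft_force: [-0.5, 1.0, 0.2]
grip_width: 0.374
```

send_rows([
  [0.005,0,-0.013,0],
  [0.011,0,-0.027,0],
  [0.014,0,-0.042,0],
  [0.016,0,-0.057,0],
  [0.016,0,-0.072,0],
  [0.015,0,-0.086,0],
  [0.012,0,-0.101,0],
  [0.008,0,-0.115,0],
  [0.001,0,-0.129,0],
  [-0.006,0,-0.142,0],
  [-0.015,0,-0.154,0],
  [-0.025,0,-0.165,0],
])

```text
t: 41.0
eef_pos: [0.545, 0.0527, 0.1566]
eef_rot: [-0.668, 0.23, -0.231, 0.669]
ft_force: [20.8, 4.9, -3.4]
grip_width: 0.374
```

```bash
python3 - <<'E'
from h import *; from plant import observe,imaging; import pickle
s=observe(); d=imaging.snapshot("wrist"); pickle.dump((s,d),open("w9.pkl","wb")); cv2.imwrite("pics/w9.png",d["frame"][:,:,::-1])
print(s['eef_pos'],w2u(s['eef_pos']),s['ft_force'])
E
```

```text
[0.54497729 0.05266023 0.1566276 ] [ 0.01191194 -0.0026525 ] [20.80486581  4.89926373 -3.37146569]
```

View pics/w9.png

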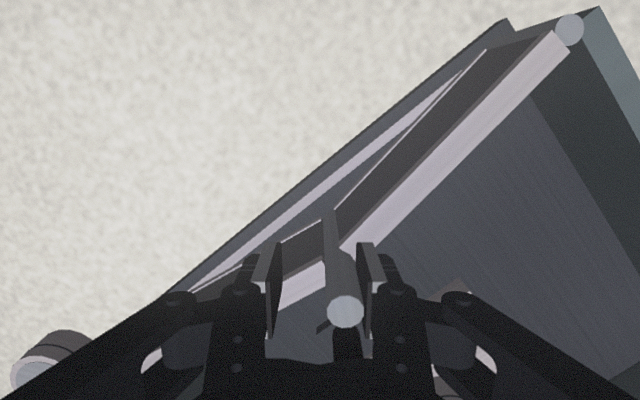

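```bash
python3 - <<'E'
from h import *; import pickle
s,d=pickle.load(open("w9.pkl","rb")); T=wristT(s,d)
p=onplane(d,T,(345,312),.1)[0]; v=onplane(d,T,(569,29),.1)[0]; print(w2u(p),w2u(v),np.linalg.norm(p-v)); w=w2u(p)-w2u(v); print("a",np.arctan2(w[0],-w[1]))
E
```

```text
[ 0.02976252 -0.00294957] [-0.00633938  0.12119324] 0.12928566593919727
a 0.28300392183713163
```

send_rows([
  [0.002,0,0.004,0],
  [0.004,0,0.006,0],
  [0.004,-0.04,0.006,0],
  [0.004,-0.09,0.006,0],
  [0.004,-0.12,0.006,0],
  [0.154,-0.12,0.006,0],
  [0.154,-0.12,0.006,0],
  [0.154,-0.12,0.006,0],
  [0.154,-0.12,0.006,0],
  [0.154,-0.12,0.006,0],
])

```text
t: 42.05
eef_pos: [0.6714, -0.0377, 0.2751]
eef_rot: [0.669, -0.232, 0.229, -0.668]
ft_force: [-0.1, -0.1, 0.4]
grip_width: 0.374
```

```bash
python3 - <<'E'
from h import *; from plant import observe,imaging; import pickle
s=observe(); print(s['eef_pos'])
d=imaging.snapshot("top"); pickle.dump(d,open("t10.pkl","wb")); a=d["frame"][130:230,220:355,::-1]
cv2.imwrite("pics/t10.png",cv2.resize(a,None,fx=5.9,fy=5.9,interpolation=cv2.INTER_CUBIC))
E
```

```text
[ 0.67138941 -0.03768791  0.27509169]
```

View pics/t10.png

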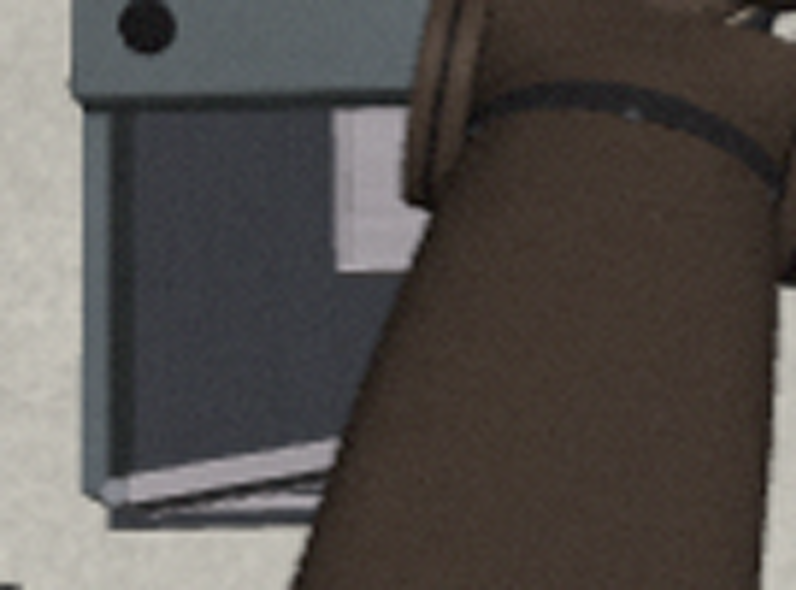

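The arm blocks the fold, so I'll move right to clear it. That is also a good rest position.

send_rows([
  [0.095,-0.03,-0.283,0],
  [0.095,-0.03,-0.283,0],
  [0.095,-0.03,-0.283,0],
  [0.095,-0.03,-0.283,0],
  [0.095,-0.03,-0.283,0],
  [0.095,-0.03,-0.283,0],
  [0.095,-0.03,-0.283,0],
  [0.095,-0.03,-0.283,0],
])

```text
t: 42.9
eef_pos: [0.571, -0.318, 0.3074]
eef_rot: [-0.668, 0.231, -0.231, 0.669]
ft_force: [0.8, 0.3, 0.0]
grip_width: 0.377
```

```bash
python3 - <<'E'
from h import *; from plant import observe,imaging; import pickle
s=observe(); print(s['eef_pos'])
d=imaging.snapshot("top"); pickle.dump(d,open("t11.pkl","wb")); a=d["frame"][130:230,220:355,::-1]
cv2.imwrite("pics/t11.png",cv2.resize(a,None,fx=5.9,fy=5.9,interpolation=cv2.INTER_CUBIC))
d=imaging.snapshot("scene"); pickle.dump(d,open("s11.pkl","wb"))
E
```

```text
[ 0.57096369 -0.31795874  0.30737676]
```

View pics/t11.png

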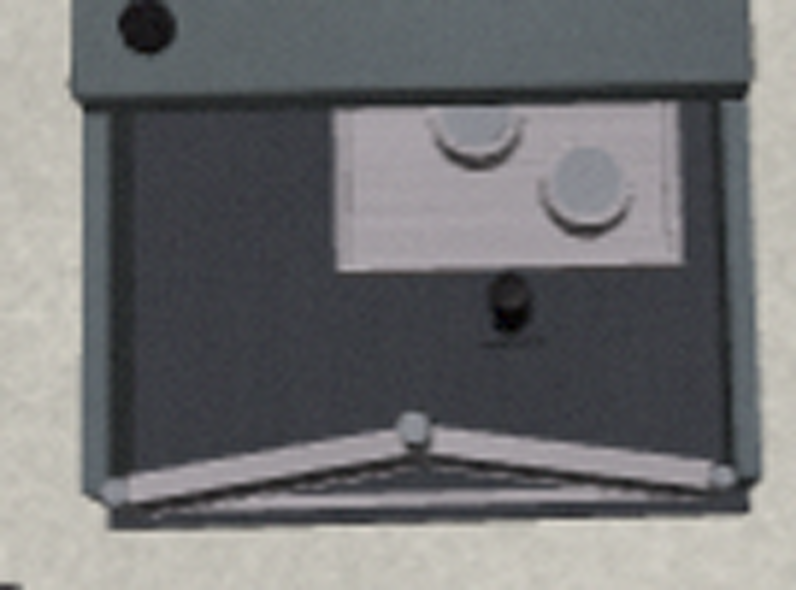

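```bash
python3 - <<'E'
from h import *; import pickle
f=lambda x,y,k,ox,oy:((x+.5)/k-.5+ox,(y+.5)/k-.5+oy)
for n,file,k,ox,oy,P,F,E in (("start","top0.pkl",3.4,225,80,(45,453),(221,408),(395,445)),("now","t11.pkl",5.9,220,130,(115,491),(414,429),(722,476))):
    d=pickle.load(open(file,"rb")); T=d["T"]
    p,q,e=[onplane(d,T,f(*c,k,ox,oy),z)[0] for c,z in ((P,.1),(F,.1),(E,.076))]
    u=[w2u(x) for x in (p,q,e)]; print(n,np.round(u,4).tolist())
    w=u[1]-u[0]; print(" a first panel",np.arctan2(w[0],-w[1]),"span a",np.arccos(min(1,np.linalg.norm(u[0]-u[2])/.27)), "|w|",np.linalg.norm(w))
# zoom both for difference of the edge pin
a=pickle.load(open("top0.pkl","rb"))["frame"][185:222,228:352,::-1]; b=pickle.load(open("t11.pkl","rb"))["frame"][185:222,228:352,::-1]
cv2.imwrite("pics/cmp.png",cv2.resize(np.vstack([a,b]),None,fx=6.4,fy=6.4,interpolation=cv2.INTER_CUBIC))
E
```

```text
start [[-0.0003, 0.1329], [0.0302, 0.002], [0.0017, -0.1289]]
 a first panel 0.22829323186757555 span a 0.24726896945803595 |w| 0.13440998901256015
now [[-0.0001, 0.1299], [0.0234, 0.0018], [0.0023, -0.1319]]
 a first panel 0.18165096022555335 span a 0.24770435467641777 |w| 0.13020713222110236
```

View pics/cmp.png

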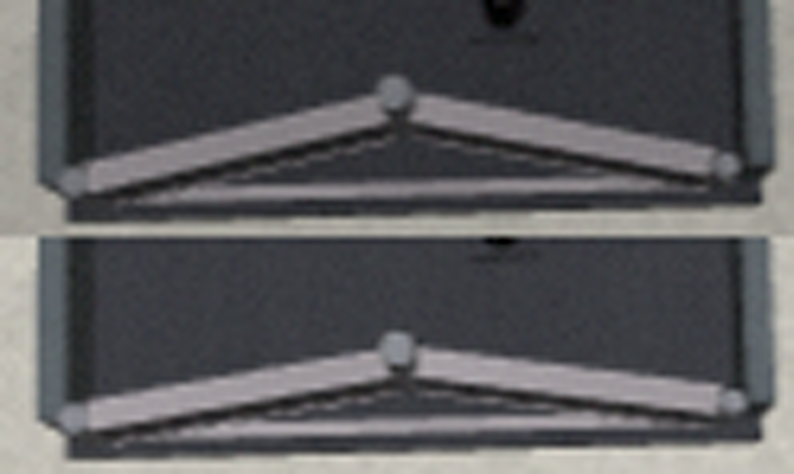

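Comparing start and now, the pin moved about 3 px (7.6 mm) towards the front and the edge about 1.1 px outwards. That puts the guard on its shut stop, as the 20 N did. One last check, then hand in.

```bash
python3 - <<'E'
from tins import *; from plant import order
d,o=look(); T=d["T"]; C=cloud(d,T); Z=C[...,2]
p=onplane(d,T,(220+511/5.9,130+293/5.9),.086)[0]; print("post unit",w2u(p))
for n,px,z in (("front tin R",(220+588/5.9,130+180/5.9),.05),("tin mid",(220+478/5.9,130+120/5.9),.05)): print(n,w2u(onplane(d,T,px,z)[0])-w2u(p)-[.097,0], Z[int(px[1]),int(px[0])])
s=observe(); print(s['t'],s['ft_force'],np.abs(s['joint_vel']).max())
print(order.close_job())
E
```

```text
32.5 [ 0.6132 -0.1824] 0.03 [ 0.0739 -0.2394]
51.5 [ 0.5236 -0.1732] 0.03 [-0.0153 -0.2279]
32.1 [ 0.5329 -0.2691] 0.03 [-0.0086 -0.324 ]
51.3 [0.4452 0.3104] 0.035 [-0.081   0.2576]
post unit [ 0.08332693 -0.04207672]
front tin R [-0.03802981 -0.03635458] 0.05059843881411408
tin mid [-0.00856395  0.01355675] 0.05280241477628256
43.05 [-0.42009158  0.94800541  0.01453854] 0.005874157516905796
the job is handed in; nothing more can be done
None
```

The job is handed in at about 43 s. The curing unit is loaded and closed, and no check failed outright. Two things I could not see directly are noted below.

**What I did**
- I folded the guard fully away at the pin and drew the drawer out about 0.165 m.
- The stray large tin went into the dish.
- All four 42 mm tins were present and now stand in the drawer.
- I pushed the drawer home until I felt its stop, then shut the guard against its stop.
- One tin already in the drawer was knocked sideways during the run. It stayed upright and inside, so I left it.

**Last checks**
- **Drawer:** the stop was felt at about −10 N, and the post measures 83 mm behind the track line.
- **Guard:** it was pressed against its stop at 20 N. The first panel's angle reads about 0.18 rad, which is about 0.03 rad from shut.
- **Stray tin:** it stands on the dish floor about 3 mm off centre.
- **Bench tins:** the two small tins and the large one are within 1 mm of where they began. I did not measure the bystanders again at the end; the jar and the tape roll looked unmoved in the picture taken before I pushed the drawer home, and nothing I did touched them.
- **Tins in the drawer:** the two tins still visible in the closed drawer were upright and within limits. The two back ones are hidden under the hood; before the push they stood about 37 mm behind the floor centre.

**Disagreement:** the fit of the guard's span alone read about 0.25 rad of panel angle, or 0.10 from shut, which is right at the limit. It gave the same value at the start, when the guard was visibly more open, so I trusted the panel angle, the pin's movement and the stop force instead.

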